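# Knock spy-hole plugs out of the press mould

## Robot

A 6-joint arm with a two-finger parallel gripper is mounted at the origin on the work surface. World frame = base frame: x ahead of the robot, y to its left, z up, the work surface at z = 0. Lengths are in mm, angles in rad, forces in N, time in s.
With the tool pointing down it reaches from about 350 to 975 mm from the base axis. Payload 7.1 kg.
Tool frame: the origin (TCP) lies midway between the tips of the shut fingers; the grasp point (between the pads) lies 19 mm behind it (ctrl.hold_point_z is the distance from the TCP to the grasp point, in mm); x points along the fingers, y is the direction in which the jaws open and shut, and the axes are right-handed (so a half turn about x gives the same grasp; the last joint's range is limited). The gripper opens to 88 mm and grips with 3 to 60 N. Pads are 20 mm wide; open, the fingers measure 115 mm over their backs; the gripper's body (75 mm by 178 mm) begins 61 mm behind the grasp point.
Start: joints at [1.142, 0.423, 1.63, -0, 1.089, -0.019], TCP at [248.984, 573.247, 222.675] pointing down, gripper open.
Joint ranges: [-3, 3], [-0.9, 2.11], [0.09, 2.58], [-1.31, 4.45], [0.11, 2.69], [-2.54, 2.54]. Speed limits (rad/s): [2.39, 2.39, 3.01, 3.14, 3.14, 3.14].

## Interface

Orientations are given as a rotation vector (axis times angle).
In Python, from workcell import ctrl, get_image, calibration gives the robot as it stands.
- The arm moves only by the tool move_arm, never from a script. Its argument "rows" is a list of rows, each a list of 5 numbers: the shift along the world's x, y, z in mm, then the turn about the world's z in rad, then the closure, from -1 (fully open) to 1 (shut). In form: [[tx, ty, tz, roll, jaw], ...]. A call has 1 to 12 rows; each row is the pose to reach, as a shift and turn from the pose measured when the call began; what a row does not reach only later rows make up. A row lasts 1/8 s, in which the tool goes at most 62.5 mm and 10.7 degrees, less where a joint would pass 70% of its speed; a pose out of reach is approached as far as the arm can. A call with a gripper value outside its range is refused whole. The fingers move at their own pace and stop on an object; the grip force is fixed at half the most. Time passes only in rows, so rows that repeat a pose let the fingers close. It gives the time, the measured TCP pose, the force and the opening at its end, in the units of the state.
- ctrl.get_obs(): the state, without advancing time (a new reading comes with each control period).
- get_image(name): name is "side" or "top"; returns the picture (400x640x3 uint8, blue, green, red); there is no depth.
- calibration(name): a dict with "fx", "fy", "cx", "cy" (pixels), "view" (4x4, takes a point from world to camera coordinates). Camera axes: x right, y up, looking along -z (the intrinsics and any distortion apply to the point x, -y, -z); pixel columns grow to the right and rows downward; lengths in mm; the calibration is good to about 2 mm. A picture is of the moment at which its call begins. calibration takes no time and is no camera call.
- ctrl.close_job(): hands the job in, once; it reports no verdict.
The state is a dict: "t": time; "qpos": joint angles; "qvel": joint speeds; "joint_torque": joint torques, N m; "ee_pos": TCP position; "orientation": TCP orientation; "ft_force": force on the tool from outside, world axes, zero at the start; "moment": the same for the moment, N m; "width": finger opening in mm.
Only numpy, scipy, OpenCV 4.12 (cv2) and the standard library are available. Lean on these libraries where they do the work, as an engineer would, in place of code of your own. Each camera call takes 0.05 s, during which the arm holds its last target.

## Task

Swing the steel keeper at the end of the press-mould bar down until it lies fully home in its catch. Then take the drift and push every terracotta plug out of its bore from the stem side, without pulling or pressing on plugs with the fingers while they are still in the bar; put all the plugs in the ware tray and lay the drift back in its shallow rest, lengthways, leaving the keeper closed and the other things on the table where they are.

Things in the scene. Friction and masses are not known exactly. Their poses are not given: they have to be found in the camera images.
- stand: fixed stand: board 15 mm thick carrying an upright wooden bar, 210 mm along x, 36 mm along y (-18 to +18), top 79 mm above the table, with four 27 mm through-bores along y at x = -72, -24, 24, 72, axes 50 mm up. Origin on the table under the bar's middle. Catch tray on +y: the board's top, from the bar to y = 154, x = -132 to 112, with rims 6 mm high. Beyond the +x end: shoulder 48 mm high and keeper
- bore0 (a point): middle of the mouth of bore 0 on the bar's -y face; axes as the stand's: the drift enters along +y. A rubber liner halfway along the bore nips the plug's stem (9 to 17 N to slide it), lets go when the stem's end has come about 25 mm along the 36 mm bore, and the plug then tips out onto the board
- bore1 (a point): middle of the mouth of bore 1 on the bar's -y face; axes as the stand's: the drift enters along +y. A rubber liner halfway along the bore nips the plug's stem (9 to 17 N to slide it), lets go when the stem's end has come about 25 mm along the 36 mm bore, and the plug then tips out onto the board
- bore2 (a point): middle of the mouth of bore 2 on the bar's -y face; axes as the stand's: the drift enters along +y. A rubber liner halfway along the bore nips the plug's stem (9 to 17 N to slide it), lets go when the stem's end has come about 25 mm along the 36 mm bore, and the plug then tips out onto the board
- bore3 (a point): middle of the mouth of bore 3 on the bar's -y face; axes as the stand's: the drift enters along +y. A rubber liner halfway along the bore nips the plug's stem (9 to 17 N to slide it), lets go when the stem's end has come about 25 mm along the 36 mm bore, and the plug then tips out onto the board
- plug0: terracotta spy-hole plug: square head 34 x 34 x 12 mm and round stem 26 mm in diameter, 36 mm long, about 60 g. Origin: centre of the head; the stem runs along its -y, from 6 to 42 mm. It starts in bore 0, stem in, head on the stand's +y side with its back 0 to 4 mm off the bar; may be absent
- plug1: terracotta spy-hole plug: square head 34 x 34 x 12 mm and round stem 26 mm in diameter, 36 mm long, about 60 g. Origin: centre of the head; the stem runs along its -y, from 6 to 42 mm. It starts in bore 1, stem in, head on the stand's +y side with its back 0 to 4 mm off the bar; may be absent
- plug2: terracotta spy-hole plug: square head 34 x 34 x 12 mm and round stem 26 mm in diameter, 36 mm long, about 60 g. Origin: centre of the head; the stem runs along its -y, from 6 to 42 mm. It starts in bore 2, stem in, head on the stand's +y side with its back 0 to 4 mm off the bar; may be absent
- plug3: terracotta spy-hole plug: square head 34 x 34 x 12 mm and round stem 26 mm in diameter, 36 mm long, about 60 g. Origin: centre of the head; the stem runs along its -y, from 6 to 42 mm. It starts in bore 3, stem in, head on the stand's +y side with its back 0 to 4 mm off the bar; may be absent
- keeper (a joint): hinge of the flat steel keeper, 14 mm wide, 8 mm thick, 82 mm long, at one end of the bar: 0 = closed, level over the shoulder and lying in its forked catch; grows to 1.6 as it swings up. Stiff (0.12 N m): it stays where it is left. Push it down on its upper side
- keeper_hinge (a point): the keeper's hinge axis (along the stand's x), 53 mm above the table, axes as the stand's; closed, the keeper runs from here along the stand's -y
- keeper_end (a point): middle of the upper side of the keeper's free end, 82 mm from the hinge (there is a 10 mm cross pin there, 3 mm proud); its z is normal to the upper side
- drift: drift rod, 150 mm long, about 0.12 kg: square wooden handle 22 x 22 x 70 mm and a round steel pin of 12 mm diameter, 80 mm long. Origin: on its axis, halfway along; x points along the pin to the tip: the handle is from x = -75 to -5, the pin from -5 to +75
- drift_tip (a point): the flat end of the drift's pin, on its axis
- rest: fixed shallow dark wooden tray where the drift lies, 220 (x) x 120 (y) mm outside, 10 mm high, floor and walls 4 mm; origin under its middle, on the table
- bowls: bystander: two stacked terracotta bowls, 156 mm wide, 90 mm high; origin under the middle
- brush_mug: bystander: white mug, 70 mm wide, 90 mm high; origin under the middle
- glaze_jar: bystander: amber jar, 56 mm wide, 80 mm high; origin under the middle
- sponge: bystander: yellow sponge, 70 x 50 x 28 mm; origin under the middle
- rib: bystander: dark wooden throwing rib, 100 x 45 x 8 mm; origin under the middle
- vase: bystander: small terracotta vase, 66 mm wide, 100 mm high; origin under the middle
- paint_brush: bystander: flat brush, 180 mm long, lying along its x; origin under the middle
- ware_tray: fixed open wooden ware tray, 190 (x) x 150 (y) mm outside, 28 mm high, walls and floor 5 mm; origin under its middle, on the table

How it is judged:
By the outcome, as a careful person would: the job done as asked, in the order asked, and still so for the second after the job is handed in, with the robot touching nothing.
Of plug0, plug1, plug2, plug3 only 2 to 4 are there at a start; the rules pass over those that are not, and their reading is None.
At some moment in a run one of drift may be knocked a few centimetres aside while the robot is not near it.
Once in a run the grip may slacken for a moment while it holds something.
It also fails if it takes over 210 s, if anything falls off the work surface, if the arm or the gripper's body presses on something with over 40 N, if the wrist force passes 120 N, or if a joint passes its speed limit or range.

## Working session

There is one attempt and no reset: what is moved stays moved. The work goes in short steps, Python scripts to look and compute and a tool call to move; the robot and the scene stay as the last step left them, time stands still between calls to the robot, and variables do not carry over. Pictures are saved under pics/ and viewed, and the job is handed in when it is done.

Besides the shell and the picture viewer there is one more tool, called in YAML: its name, and indented under it one key for each argument. move_arm: Moves the arm, as the interface text tells. Its arguments: {"type":"object","properties":{"rows":{"type":"array"}},"required":["rows"]}

```bash
ls; mkdir -p pics; python3 - <<'E'
from workcell import ctrl,get_image,calibration
import cv2
for n in("top","side"):
    cv2.imwrite(f"pics/{n}0.png",get_image(n)); c=calibration(n); print(n,c)
print(ctrl.get_obs(), ctrl.hold_point_z)
E
```

```text
pics
top {'fx': 364.8265202252743, 'fy': 364.8265202252743, 'cx': 313.3998191370808, 'cy': 197.4685470397269, 'view': array([[ 2.52282607e-02, -9.99677853e-01,  2.77952482e-03,
        -5.70857289e+01],
       [ 9.98758990e-01,  2.53243115e-02,  4.28854235e-02,
        -5.47442109e+02],
       [-4.29419976e-02,  1.69415076e-03,  9.99076131e-01,
        -9.80395821e+02],
       [ 0.00000000e+00,  0.00000000e+00,  0.00000000e+00,
         1.00000000e+00]])}
side {'fx': 459.02168384653316, 'fy': 459.02168384653316, 'cx': 311.8423594658683, 'cy': 200.4104467247308, 'view': array([[ 8.35985809e-01, -5.48539102e-01,  1.52506102e-02,
        -5.06081544e+02],
       [ 2.98261484e-01,  4.77533991e-01,  8.26438972e-01,
        -2.04701468e+02],
       [-4.60616776e-01, -6.86342583e-01,  5.62819727e-01,
        -1.05004048e+03],
       [ 0.00000000e+00,  0.00000000e+00,  0.00000000e+00,
         1.00000000e+00]])}
{'t': 0.1, 'qpos': array([ 1.14197894e+00,  4.23738458e-01,  1.63059314e+00, -1.47740484e-05,
        1.08863644e+00, -1.89916968e-02]), 'qvel': array([-8.98090314e-05, -8.04356100e-04, -1.66181842e-03, -1.19828550e-03,
        6.46749164e-04, -4.76884809e-05]), 'joint_torque': array([ 8.16867268e-04, -5.45617747e+01, -2.74326038e+01,  6.46145199e-02,
        1.87860557e-02, -2.12258072e-05]), 'ee_pos': array([248.79699937, 572.7968734 , 222.00368614]), 'orientation': array([ 0.32041425,  1.54708007, -0.32253758]), 'ft_force': array([-0.46709351,  0.08332749,  0.14439525]), 'moment': array([-0.03931126, -0.08425853, -0.00280947]), 'width': 87.8938090074576} 18.700000000000003
```

View pics/top0.png

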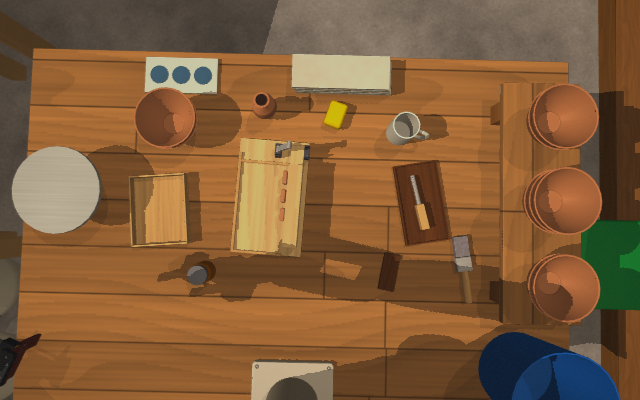

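View pics/side0.png

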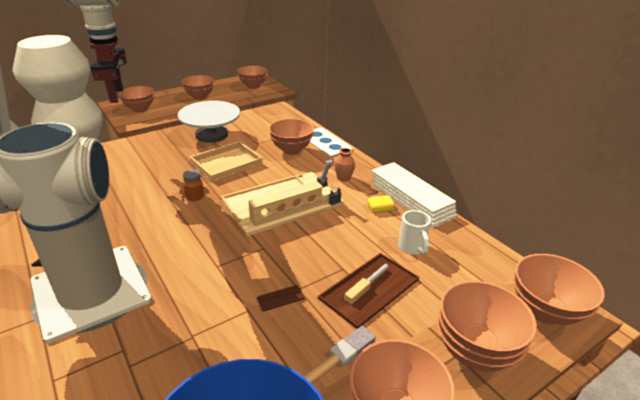

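```bash
cat > h.py <<'E'
import numpy as np,cv2
from workcell import ctrl,get_image,calibration
def proj(n,P):
    c=calibration(n);P=np.atleast_2d(P);q=P@c['view'][:3,:3].T+c['view'][:3,3]
    return np.c_[c['cx']+c['fx']*q[:,0]/-q[:,2],c['cy']-c['fy']*q[:,1]/-q[:,2]]
def ray(n,px):
    c=calibration(n);R=c['view'][:3,:3];t=c['view'][:3,3]
    d=np.array([(px[0]-c['cx'])/c['fx'],-(px[1]-c['cy'])/c['fy'],-1.]);return -R.T@t,R.T@d
def plane(n,px,z):
    o,d=ray(n,px);return o+d*(z-o[2])/d[2]
def tri(pt,ps):
    o1,d1=ray('top',pt);o2,d2=ray('side',ps)
    A=np.c_[d1,-d2];s=np.linalg.lstsq(A,o2-o1,rcond=None)[0]
    a=o1+s[0]*d1;b=o2+s[1]*d2;return (a+b)/2,np.linalg.norm(a-b)
def crop(im,x0,y0,x1,y1,k,f):
    cv2.imwrite(f,cv2.resize(im[y0:y1,x0:x1],None,fx=k,fy=k,interpolation=cv2.INTER_CUBIC))
E
python3 - <<'E'
from h import *
t=cv2.imread('pics/top0.png');s=cv2.imread('pics/side0.png')
crop(t,220,130,320,265,4.4,'pics/a1.png')
crop(s,210,150,360,240,5.3,'pics/a2.png')
crop(t,380,150,480,260,5,'pics/a3.png')
E
```

```text
(no output)
```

View pics/a1.png

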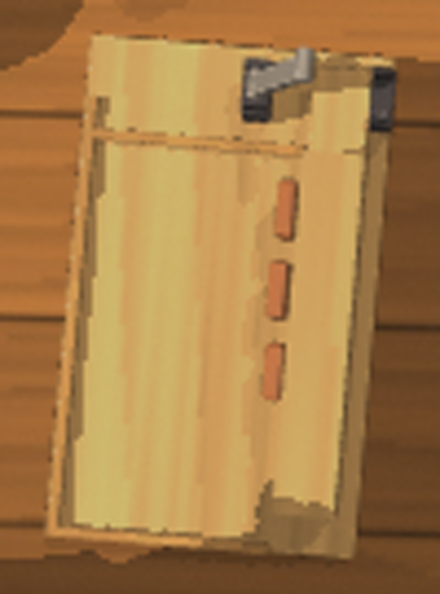

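View pics/a2.png

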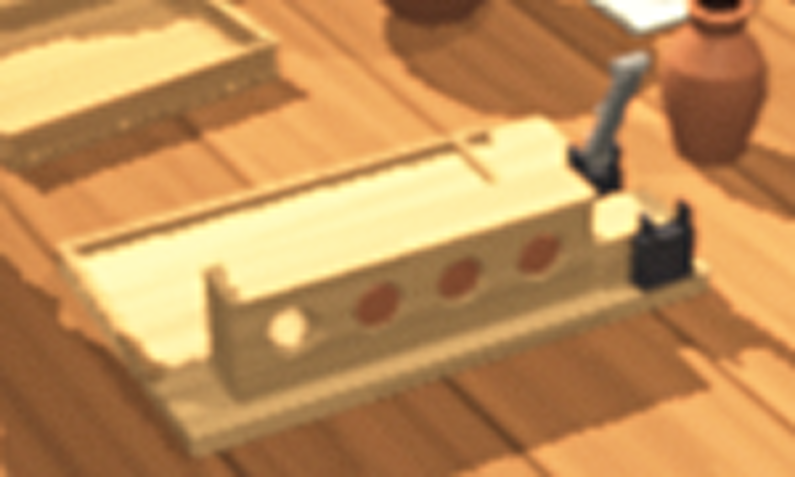

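View pics/a3.png

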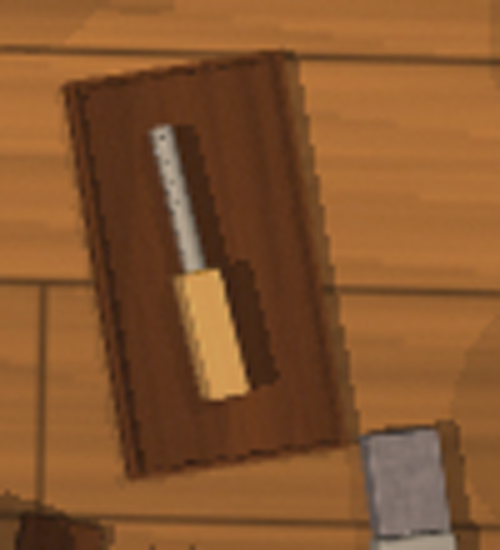

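```bash
python3 - <<'E'
from h import *
S=lambda x,y:(210+(x+.5)/5.3-.5,150+(y+.5)/5.3-.5); T=lambda x,y:(220+(x+.5)/4.4-.5,130+(y+.5)/4.4-.5)
for p in[(288,327),(378,304),(461,278),(540,255)]: print('bore',plane('side',S(*p),50).round(1))
for p in[(233,302),(592,200),(210,268)]: print('barS',plane('side',S(*p),79).round(1))
for p in[(362,152),(333,512)]: print('barT',plane('top',T(*p),79).round(1))
for p in[(285,210),(278,290),(272,372)]: print('headsT',plane('top',T(*p),67).round(1))
for p in[(92,36),(46,538),(355,557),(395,60)]: print('boardT',plane('top',T(*p),18).round(1))
print('keeper end tri',tri(T(308,62),S(632,62)))
print('keeper hinge',tri(T(256,80),S(598,165)))
print('fork',plane('top',T(383,100),60), plane('side',S(664,235),60))
for p in[(65,85),(295,50),(128,478),(355,438)]: print('rest',plane('top',(380+p[0]/5,150+p[1]/5),10).round(1))
for p,z in[((162,128),19),((194,270),15),((197,275),26),((224,398),26)]: print('drift',plane('top',(380+p[0]/5,150+p[1]/5),z).round(1))
for p in[(130,177),(187,173),(132,247),(188,243)]: print('ware',plane('top',p,28).round(1))
E
```

```text
bore [ 4.507e+02 -4.000e-01  5.000e+01]
bore [499.4  -7.   50. ]
bore [547.8  -9.5  50. ]
bore [594.5 -13.3  50. ]
barS [419.7  -3.8  79. ]
barS [622.1 -20.3  79. ]
barS [423.6  28.7  79. ]
barT [629.9 -11.7  79. ]
barT [422.3  -0.6  79. ]
headsT [596.3  32.8  67. ]
headsT [549.3  35.6  67. ]
headsT [501.5  37.7  67. ]
boardT [705.8 159.1  18. ]
boardT [396.6 176.7  18. ]
boardT [389.8 -12.   18. ]
boardT [695.7 -28.6  18. ]
keeper end tri (array([672.07944068,  17.61643221, 128.91861962]), np.float64(0.07297714990861497))
keeper hinge (array([677.15901303,  54.05610085,  43.33175146]), np.float64(1.340984446797808))
fork [663.65235422 -22.6494504   60.        ] [652.24355842 -44.55738393  60.        ]
rest [ 637.7 -258.9   10. ]
rest [ 660.2 -384.6   10. ]
rest [ 424.6 -296.4   10. ]
rest [ 449.2 -419.4   10. ]
drift [ 614.5 -309.8   19. ]
drift [ 538.1 -329.3   15. ]
drift [ 535.1 -327.8   26. ]
drift [ 469.7 -343.    26. ]
ware [590.4 449.2  28. ]
ware [605.1 297.2  28. ]
ware [404.2 435.2  28. ]
ware [418.4 287.   28. ]
```

```bash
python3 - <<'E'
from h import *
from scipy.spatial.transform import Rotation as R
o=ctrl.get_obs();print(R.from_rotvec(o['orientation']).as_matrix().round(3))
u=np.array([.9985,-.055]);v=np.array([.055,.9985]);O=np.array([524,10.3])
print(O+147*u+47*v,O+147*u+6*v)
im=get_image('top');c=proj('top',[[*(O+x*u+y*v),z] for x,y,z in[(-105,-18,79),(105,-18,79),(105,18,79),(-105,18,79)]]);print(c)
E
```

```text
[[-0.001  0.398  0.917]
 [-0.001  0.917 -0.398]
 [-1.    -0.001 -0.   ]]
[673.3645  49.1445] [671.1095   8.206 ]
[[295.77445252 247.64496751]
 [302.56140536 164.98079162]
 [288.46160026 163.84691253]
 [281.5364447  246.49779093]]
```

move_arm:
  rows:
    - [100,-120,20,-0.35,1]
    - [200,-240,20,-0.7,1]
    - [300,-360,20,-1.0,1]
    - [425,-519,20,-1.217,1]
    - [425,-519,20,-1.217,1]
    - [425,-519,20,-1.217,1]
    - [425,-519,20,-1.217,1]
    - [425,-519,20,-1.217,1]
    - [425,-519,20,-1.217,1]
    - [425,-519,20,-1.217,1]
    - [425,-519,20,-1.217,1]
    - [425,-519,20,-1.217,1]

```text
t: 1.65
ee_pos: [675.2, 50.9, 241.4]
orientation: [1.252, 1.181, -1.254]
ft_force: [0.3, 0.6, -0.2]
width: 0.6
```

```bash
python3 - <<'E'
from h import *
o=ctrl.get_obs();print(o['t'],o['ee_pos'],o['orientation'],o['qpos'],o['width'])
crop(get_image('side'),200,60,400,220,4,'pics/b1.png')
E
```

```text
1.65 [675.20690864  50.94752508 241.44079613] [ 1.25237878  1.18087347 -1.25414637] [ 5.78449467e-02  4.81907706e-01  1.48906659e+00 -2.56617695e-04
  1.17175985e+00  1.17807341e-01] 0.5902903592536781
```

View pics/b1.png

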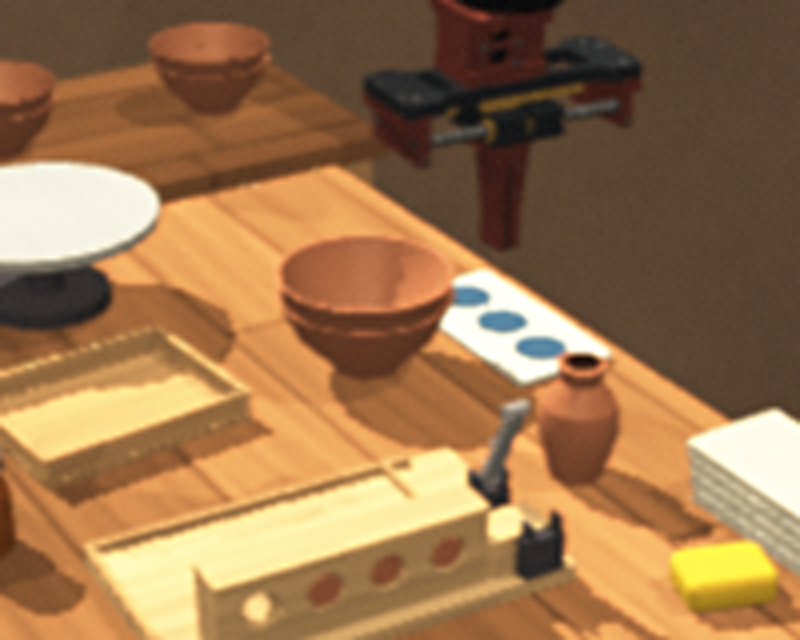

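move_arm:
  rows:
    - [-2,4,-60,0,1]
    - [-2,4,-110,0,1]
    - [-2,4,-146,0,1]
    - [-2,4,-146,0,1]
    - [-2,4,-146,0,1]

```text
t: 2.33
ee_pos: [672.5, 57.5, 96.8]
orientation: [1.251, 1.182, -1.252]
ft_force: [-0.4, 0.6, 0.9]
width: 0.4
```

```bash
python3 - <<'E'
from h import *
o=ctrl.get_obs();print(o['t'],o['ee_pos'],o['ft_force'])
crop(get_image('side'),260,100,380,220,5,'pics/b2.png')
crop(get_image('top'),220,100,340,200,5,'pics/b3.png')
for n in ('top','side'): print(proj(n,o['ee_pos']))
E
```

```text
2.325 [672.51597187  57.51061954  96.80316186] [-0.38162093  0.63770166  0.86239178]
[[274.47984449 145.55232549]]
[[320.73802505 165.13418632]]
```

View pics/b2.png

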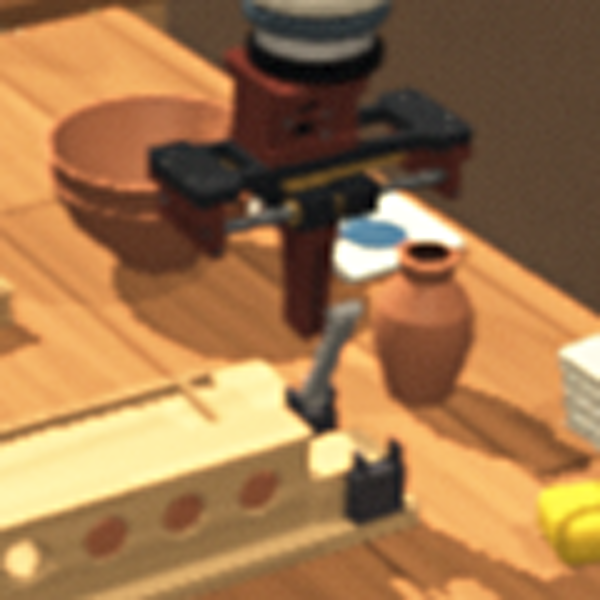

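View pics/b3.png

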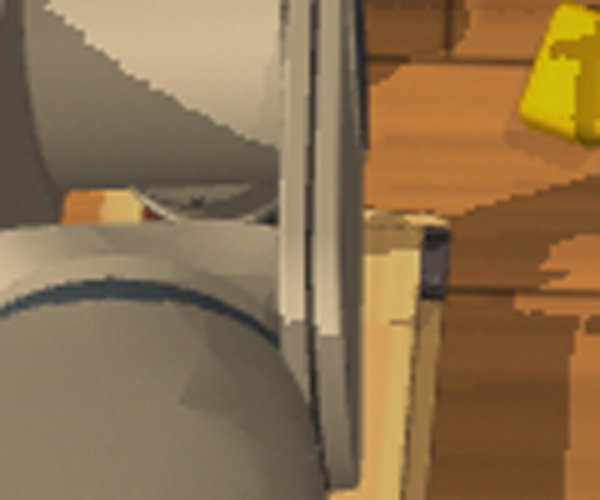

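move_arm:
  rows:
    - [0,-7,4,0,1]
    - [0,-14,4,0,1]
    - [0,-20,2,0,1]
    - [0,-26,-2,0,1]
    - [-1,-32,-6,0,1]
    - [-1,-37,-12,0,1]
    - [-1,-41,-17,0,1]
    - [-1,-44,-22,0,1]
    - [-1,-47,-28,0,1]
    - [-2,-49,-33,0,1]
    - [-2,-50,-36,0,1]
    - [-2,-50,-38,0,1]

```text
t: 3.92
ee_pos: [670.8, 7.0, 59.3]
orientation: [1.252, 1.181, -1.251]
ft_force: [-1.6, -1.2, 0.6]
width: 0.5
```

```bash
python3 - <<'E'
from h import *
o=ctrl.get_obs();print(o['t'],o['ee_pos'],o['ft_force'])
crop(get_image('side'),260,100,380,220,5,'pics/b4.png')
E
```

```text
3.925 [670.84833721   6.9690142   59.34643119] [-1.6157494  -1.19038828  0.62557116]
```

View pics/b4.png

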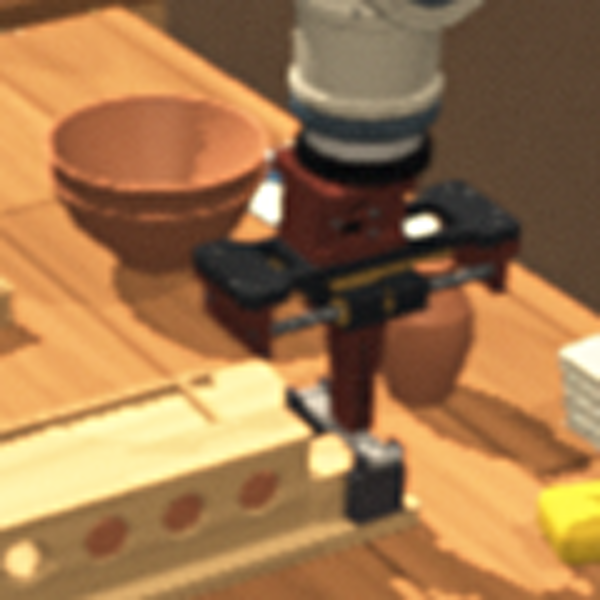

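move_arm:
  rows:
    - [0,0,-1,0,1]
    - [0,0,-2,0,1]
    - [0,0,-3,0,1]
    - [0,0,-3,0,1]

```text
t: 4.47
ee_pos: [670.8, 6.8, 57.3]
orientation: [1.252, 1.181, -1.251]
ft_force: [-2.3, -0.8, 8.9]
width: 0.5
```

move_arm:
  rows:
    - [0,0,-2,0,1]
    - [0,0,-3,0,1]
    - [0,0,-3,0,1]

```text
t: 4.85
ee_pos: [671.0, 6.8, 57.1]
orientation: [1.252, 1.181, -1.251]
ft_force: [-8.3, -0.5, 21.9]
width: 0.4
```

move_arm:
  rows:
    - [0,0,40,0,1]
    - [0,0,100,0,0.3]
    - [0,0,150,0,-0.2]
    - [0,0,160,-0.1,-0.2]

```text
t: 5.35
ee_pos: [673.0, 6.8, 221.7]
orientation: [1.33, 1.124, -1.32]
ft_force: [-0.3, -0.0, -2.0]
width: 26.6
```

```bash
python3 - <<'E'
from h import *
o=ctrl.get_obs();print(o['t'],o['ee_pos'],o['ft_force'],o['width'])
crop(get_image('side'),260,130,440,310,4,'pics/c1.png')
t=get_image('top');cv2.imwrite('pics/top1.png',t);crop(t,380,150,480,260,5,'pics/c2.png')
E
```

```text
5.35 [673.03636016   6.77238221 221.65806017] [-0.32105002 -0.04136154 -1.99721656] 26.647605437810743
```

View pics/c1.png

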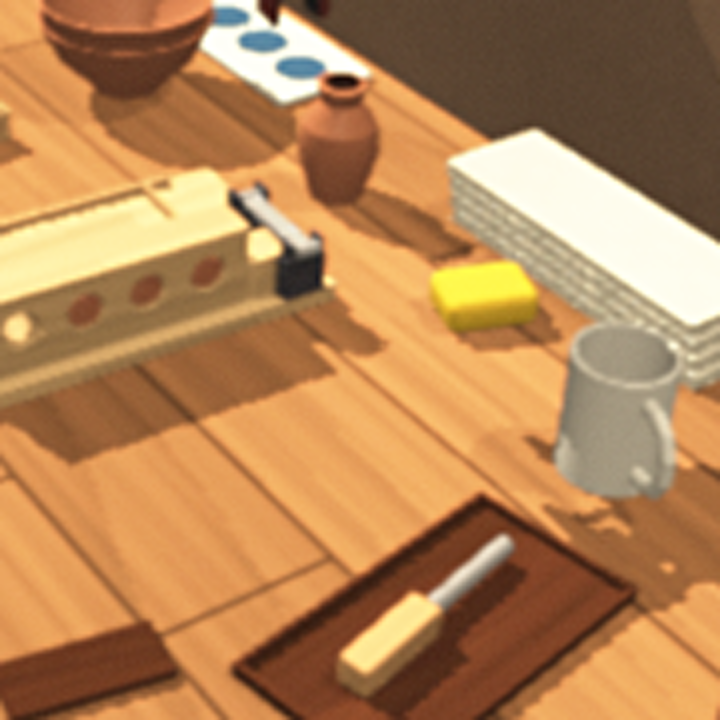

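View pics/c2.png

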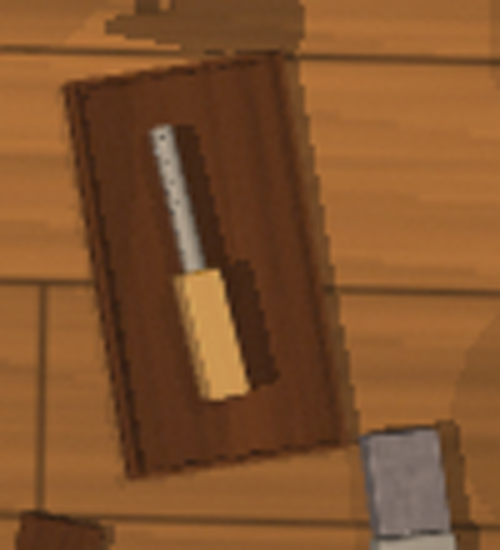

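```bash
cat >> h.py <<'E'
def drift(t,x0=380,y0=150,x1=480,y1=260,z=26):
    hsv=cv2.cvtColor(t,cv2.COLOR_BGR2HSV);H,S,V=cv2.split(hsv)
    m=((H>10)&(H<28)&(S>80)&(V>165)).astype(np.uint8)
    mm=np.zeros_like(m);mm[y0:y1,x0:x1]=m[y0:y1,x0:x1]
    k=cv2.connectedComponentsWithStats(mm)
    i=1+[a[4] if a[4]<600 else 0 for a in k[2][1:]].index(max([a[4] if a[4]<600 else 0 for a in k[2][1:]]))
    ys,xs=np.where(k[1]==i);c=np.array([plane('top',(x,y),z)[:2] for x,y in zip(xs,ys)])
    r=cv2.minAreaRect(c.astype(np.float32));return len(xs),r
E
python3 - <<'E'
from h import *
t=cv2.imread('pics/top1.png');hsv=cv2.cvtColor(t,cv2.COLOR_BGR2HSV)
print(hsv[218,422],hsv[240,390],drift(t,395,160,440,240))
E
```

```text
[ 17 153 202] [ 14 171 152] (191, ((504.9594421386719, -336.6926574707031), (67.30487060546875, 19.56940460205078), 14.839442253112793))
```

move_arm:
  rows:
    - [-30,-60,0,-0.18,0]
    - [-60,-120,0,-0.36,0]
    - [-90,-180,0,-0.54,0]
    - [-110,-240,0,-0.72,0]
    - [-130,-300,-20,-0.9,0]
    - [-149,-339,-50,-1.08,0]
    - [-149,-339,-100,-1.17,0]
    - [-149,-339,-140,-1.17,0]
    - [-149,-339,-160,-1.17,0]
    - [-149,-339,-160,-1.17,0]

```text
t: 6.7
ee_pos: [522.0, -331.3, 57.5]
orientation: [2.089, 0.254, -2.093]
ft_force: [-0.2, -0.9, 0.8]
width: 44.0
```

```bash
python3 - <<'E'
from h import *
from scipy.spatial.transform import Rotation as R
o=ctrl.get_obs();print(o['t'],o['ee_pos'],o['ft_force'],o['width'],o['qpos'])
m=R.from_rotvec(o['orientation']).as_matrix();print(m.round(3),np.arctan2(m[1,1],m[0,1]))
crop(get_image('side'),300,200,440,330,5,'pics/d1.png')
crop(get_image('top'),380,130,480,260,4,'pics/d2.png')
E
```

```text
6.7 [ 521.96092115 -331.3417787    57.48328056] [-0.19496481 -0.85633254  0.78222426] 43.95318548232933 [-0.5836225   0.63218979  1.73052395 -0.00353281  0.77911406  0.74595532]
[[-0.002  0.241 -0.97 ]
 [-0.002 -0.97  -0.241]
 [-1.     0.002  0.002]] -1.3270623031219024
```

View pics/d1.png

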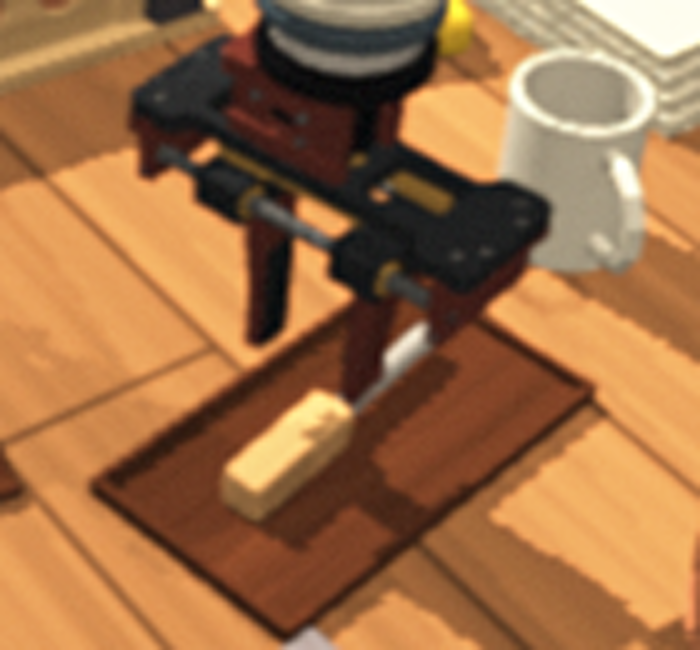

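move_arm:
  rows:
    - [2,0,-25,0,0]
    - [2,0,-45,0,0]
    - [2,0,-50,0,0]
    - [2,0,-50.5,0,0]
    - [2,0,-50.5,0,1]
    - [2,0,-50.5,0,1]
    - [2,0,-50.5,0,1]
    - [2,0,-50.5,0,1]

```text
t: 7.8
ee_pos: [526.1, -332.7, 10.1]
orientation: [2.092, 0.25, -2.087]
ft_force: [0.2, -0.2, 3.8]
width: 21.8
```

move_arm:
  rows:
    - [0,0,15,0,1]
    - [0,0,40,0,1]
    - [0,0,80,0,1]
    - [0,0,110,0,1]
    - [0,0,110,0,1]

```text
t: 8.43
ee_pos: [527.5, -333.6, 123.1]
orientation: [2.095, 0.246, -2.081]
ft_force: [-0.3, -0.5, -1.7]
width: 21.5
```

```bash
python3 - <<'E'
from h import *
o=ctrl.get_obs();print(o['t'],o['ee_pos'],o['ft_force'],o['width'])
crop(get_image('side'),300,150,440,290,4,'pics/e1.png')
E
```

```text
8.425 [ 527.53196796 -333.59710958  123.14626283] [-0.28916736 -0.45005563 -1.69039634] 21.53869660488507
```

View pics/e1.png

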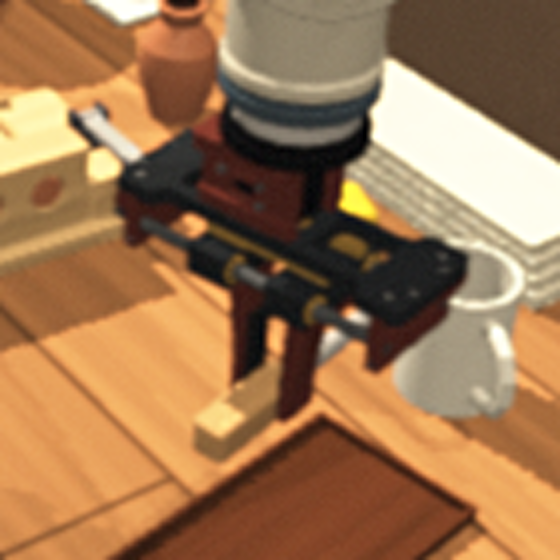

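move_arm:
  rows:
    - [-10,30,10,0.18,1]
    - [-20,60,10,0.36,1]
    - [-30,90,10,0.54,1]
    - [-36,120,10,0.72,1]
    - [-36,150,10,0.9,1]
    - [-36,180,10,1.08,1]
    - [-36,194,10,1.27,1]
    - [-36,194,0,1.27,1]
    - [-36,194,-40,1.27,1]
    - [-36,194,-40,1.27,1]
    - [-36,194,-40,1.27,1]

```text
t: 9.85
ee_pos: [490.3, -139.4, 81.2]
orientation: [1.259, 1.178, -1.246]
ft_force: [-0.7, -1.1, -0.6]
width: 21.6
```

```bash
cat > look.py <<'E'
from h import *
import sys
from scipy.spatial.transform import Rotation as R
o=ctrl.get_obs();print(o['t'],o['ee_pos'].round(1),o['ft_force'].round(1),o['width'].__round__(1))
m=R.from_rotvec(o['orientation']).as_matrix();print('jaw',np.arctan2(m[1,1],m[0,1]),'down',m[:,0].round(3))
k=sys.argv[1]
s=get_image('side');t=get_image('top');cv2.imwrite(f'pics/{k}s.png',s);cv2.imwrite(f'pics/{k}t.png',t)
a=cv2.resize(s[130:260,200:400],None,fx=4,fy=4,interpolation=3);cv2.imwrite(f'pics/{k}sc.png',a)
b=cv2.resize(t[120:270,120:400],None,fx=2.8,fy=2.8,interpolation=3);cv2.imwrite(f'pics/{k}tc.png',b)
E
python3 look.py f
```

```text
9.85 [ 490.3 -139.4   81.2] [-0.7 -1.1 -0.6] 21.6
jaw -0.05968437091920947 down [ 0.007  0.003 -1.   ]
```

View pics/fsc.png

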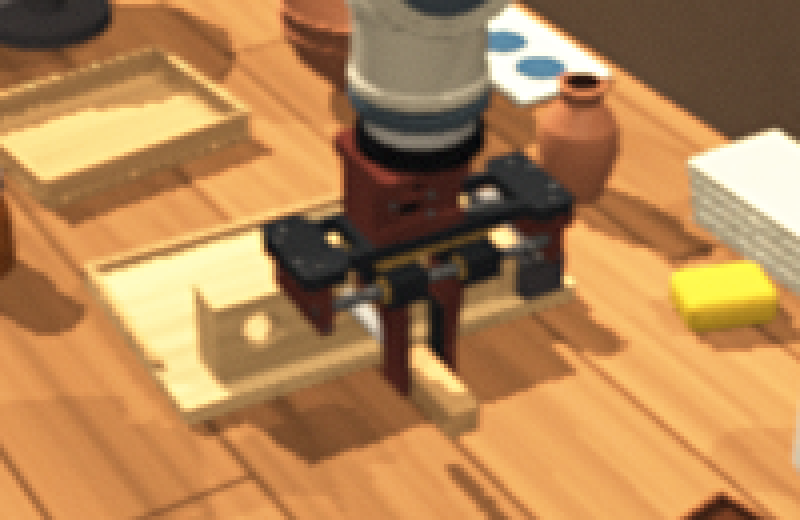

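View pics/ftc.png

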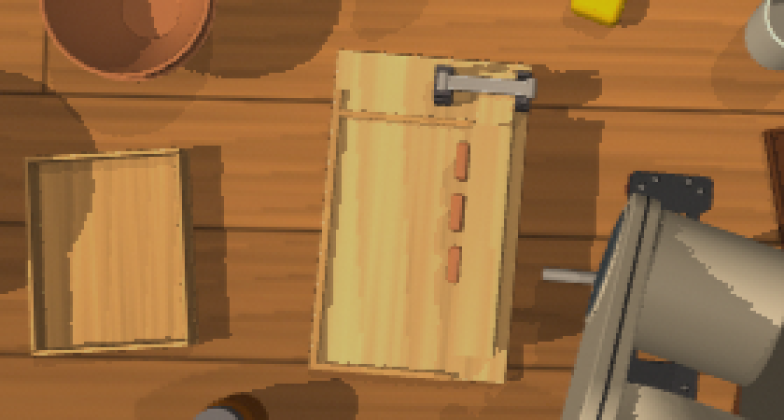

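```bash
python3 - <<'E'
from h import *
f=lambda x,y:(119.5+(x+.5)/2.8,119.5+(y+.5)/2.8)
print(plane('top',f(542,274),86),plane('top',f(592,278),86))
for p in [(462,161),(457,213),(454,264)]: print(plane('top',f(*p),67))
E
```

```text
[495.10863528 -43.99404705  86.        ] [492.65830815 -88.89505131  86.        ]
[596.72105709  32.09075153  67.        ]
[548.76936868  35.30566148  67.        ]
[501.9881405   36.70350359  67.        ]
```

move_arm:
  rows:
    - [2,0,-15,0,1]
    - [2,0,-30,0,1]
    - [2,0,-36,0,1]
    - [2,0,-36,0,1]
    - [2,0,-36,0,1]

```text
t: 10.58
ee_pos: [493.2, -139.4, 46.1]
orientation: [1.259, 1.176, -1.244]
ft_force: [0.3, 0.7, -0.6]
width: 21.7
```

```bash
python3 look.py g; python3 -c "
from h import *
print(proj('side',[[496.9,-46,50],[499,-6.4,50],[495,-85,50]]),proj('top',[[496.9,-46,50]]))
s=cv2.imread('pics/gs.png');crop(s,240,160,330,240,8,'pics/g3.png')"
```

```text
10.575 [ 493.2 -139.4   46.1] [ 0.3  0.7 -0.6] 21.7
jaw -0.058745782520377175 down [ 0.009  0.003 -1.   ]
[[287.48904899 214.39332746]
 [280.69095619 206.88837677]
 [294.55334904 222.11039109]] [[314.00323395 216.70123128]]
```

View pics/g3.png

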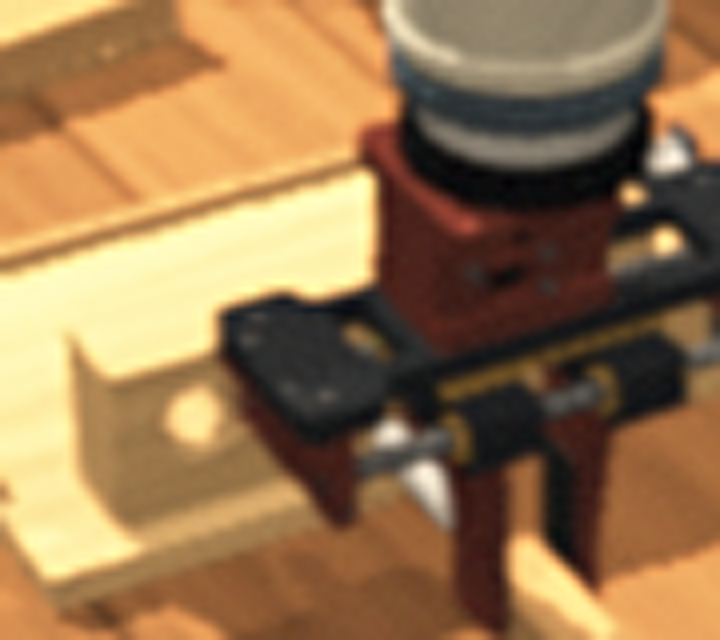

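View pics/gtc.png

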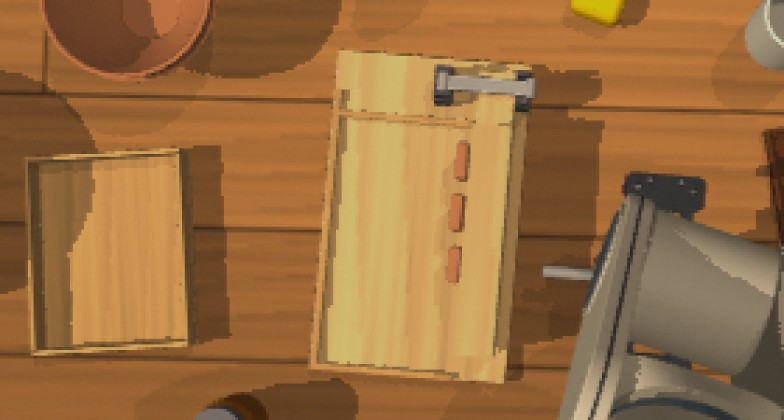

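move_arm:
  rows:
    - [0,8,-1,0,1]
    - [1,16,-1,0,1]
    - [1,24,-1,0,1]
    - [2,32,-1,0,1]
    - [2,35,-1,0,1]
    - [2,35,-1,0,1]

```text
t: 11.42
ee_pos: [495.4, -104.3, 45.4]
orientation: [1.258, 1.176, -1.244]
ft_force: [0.1, 0.3, -1.0]
width: 21.9
```

```bash
python3 look.py i; python3 -c "
from h import *
s=cv2.imread('pics/is.png');crop(s,240,160,330,240,8,'pics/i3.png')"
```

```text
11.425 [ 495.4 -104.3   45.4] [ 0.1  0.3 -1. ] 21.9
jaw -0.05822606344155098 down [ 0.01   0.002 -1.   ]
```

View pics/i3.png

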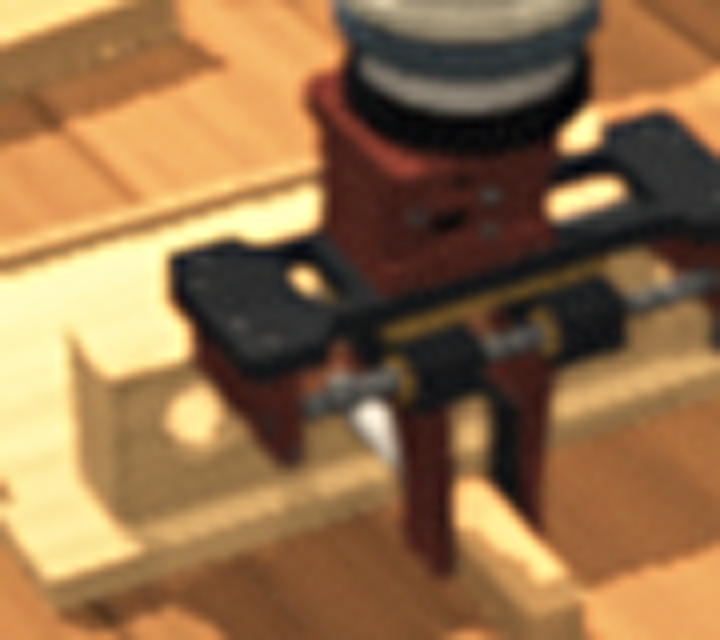

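View pics/itc.png

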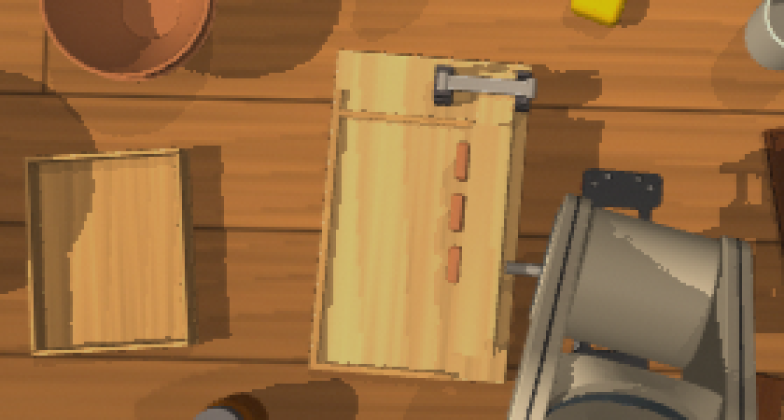

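move_arm:
  rows:
    - [0,4,0,0,1]
    - [0,8,0,0,1]
    - [0,12,0,0,1]
    - [1,16,0,0,1]

```text
t: 12.02
ee_pos: [496.7, -90.5, 45.7]
orientation: [1.256, 1.174, -1.244]
ft_force: [-2.6, -15.3, -0.1]
width: 21.9
```

Pushing with 15 N as expected; go on.

move_arm:
  rows:
    - [0,4,0,0,1]
    - [0,8,0,0,1]
    - [1,12,0,0,1]
    - [1,16,0,0,1]
    - [1,20,0,0,1]
    - [1,24,0,0,1]
    - [1,24,0,0,1]

```text
t: 12.9
ee_pos: [497.7, -66.1, 45.7]
orientation: [1.256, 1.174, -1.243]
ft_force: [0.5, 0.0, -1.8]
width: 21.7
```

```bash
python3 look.py j
```

```text
12.9 [497.7 -66.1  45.7] [ 0.5  0.  -1.8] 21.7
jaw -0.05679839162221089 down [ 0.01 -0.   -1.  ]
```

View pics/jtc.png

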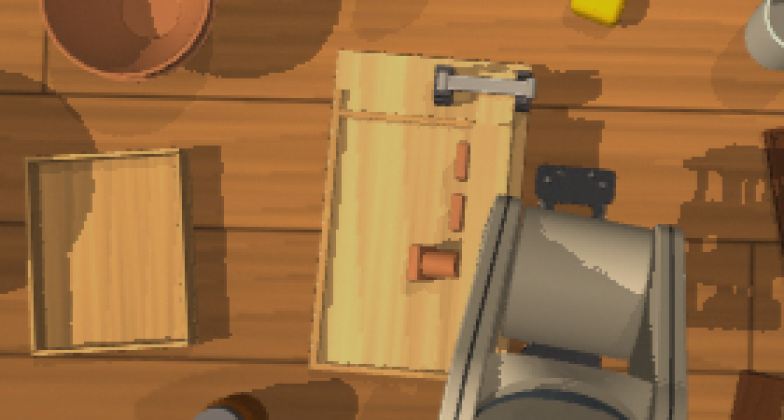

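View pics/jsc.png

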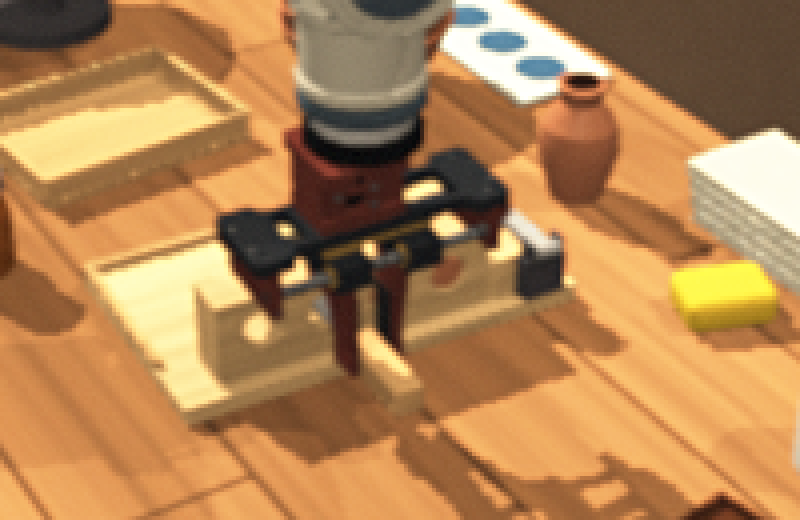

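move_arm:
  rows:
    - [-1,-15,0,0,1]
    - [-2,-35,0,0,1]
    - [-3,-52,0,0,1]
    - [-3,-52,0,0,1]
    - [10,-53,0,0,1]
    - [30,-54,0,0,1]
    - [45,-55,0,0,1]
    - [45,-55,0,0,1]
    - [45,-55,0,0,1]

```text
t: 14.12
ee_pos: [542.0, -120.9, 45.4]
orientation: [1.255, 1.175, -1.244]
ft_force: [-1.3, -0.2, -1.7]
width: 21.6
```

```bash
python3 look.py k; python3 -c "
from h import *
o=ctrl.get_obs()['ee_pos'];v=np.array([.055,.9985]);tip=o[:2]+95*v;print(tip,proj('top',[*tip,o[2]+4.9]),proj('side',[*tip,o[2]+4.9]))
O=np.array([524,10.3]);d=tip-O;print('sx',d@[.9985,-.055],'sy',d@v)"
```

```text
14.125 [ 542.  -120.9   45.4] [-1.3 -0.2 -1.7] 21.6
jaw -0.05653586846497686 down [ 0.009 -0.    -1.   ]
[547.08583391 -26.17890998] [[306.90632967 197.2918966 ]] [[299.56108033 204.94487753]]
sx 25.057545205900997 sy -35.15447075068406
```

View pics/ktc.png

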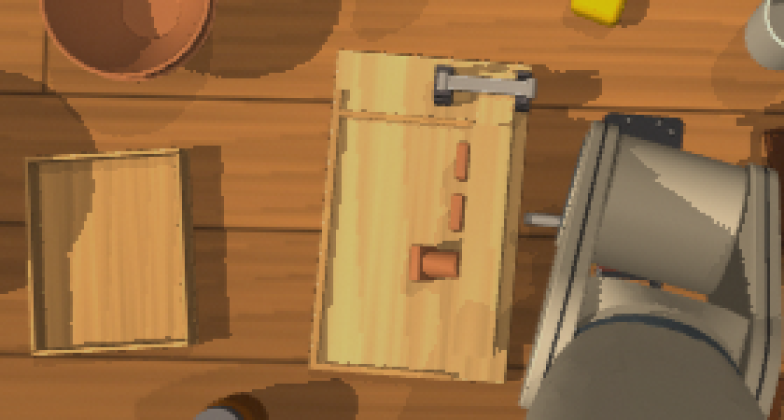

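View pics/ksc.png

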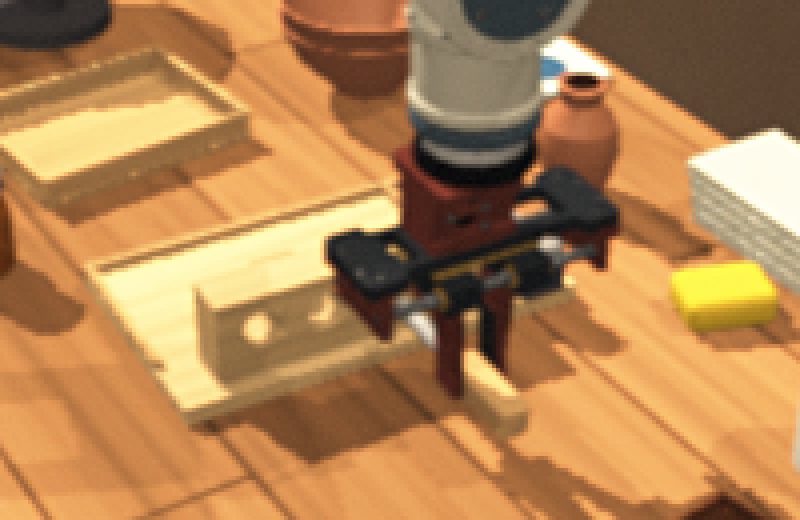

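move_arm:
  rows:
    - [0,8,0,0,1]
    - [1,16,0,0,1]
    - [1,20,0,0,1]
    - [1,24,0,0,1]
    - [2,28,0,0,1]

```text
t: 14.85
ee_pos: [543.9, -95.0, 45.7]
orientation: [1.252, 1.173, -1.244]
ft_force: [-3.0, -15.3, -0.1]
width: 22.0
```

move_arm:
  rows:
    - [0,4,0,0,1]
    - [0,8,0,0,1]
    - [1,12,0,0,1]
    - [1,16,0,0,1]
    - [1,20,0,0,1]
    - [1,24,0,0,1]
    - [1,27,0,0,1]
    - [1,27,0,0,1]

```text
t: 15.85
ee_pos: [544.9, -67.5, 45.7]
orientation: [1.251, 1.174, -1.243]
ft_force: [-0.1, -0.6, -1.0]
width: 22.2
```

```bash
python3 look.py l
```

```text
15.85 [544.9 -67.5  45.7] [-0.1 -0.6 -1. ] 22.2
jaw -0.05411245481257283 down [ 0.009 -0.003 -1.   ]
```

View pics/ltc.png

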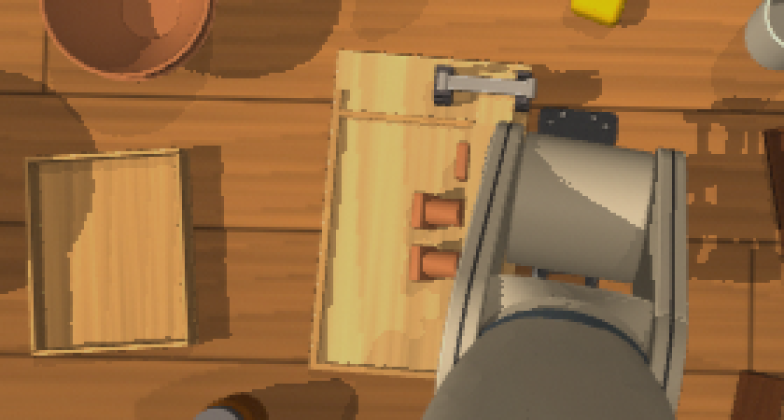

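move_arm:
  rows:
    - [-1,-15,0,0,1]
    - [-2,-35,0,0,1]
    - [-3,-52,0,0,1]
    - [-3,-52,0,0,1]
    - [10,-53,0,0,1]
    - [30,-54,0,0,1]
    - [45,-55,0,0,1]
    - [45,-55,0,0,1]
    - [45,-55,0,0,1]

```text
t: 17.08
ee_pos: [589.2, -122.4, 45.4]
orientation: [1.251, 1.175, -1.244]
ft_force: [0.1, -0.1, -1.3]
width: 21.5
```

```bash
python3 look.py m; python3 -c "
from h import *
o=ctrl.get_obs()['ee_pos'];v=np.array([.055,.9985]);tip=o[:2]+95*v;print(tip,proj('top',[*tip,o[2]+4.9]),proj('side',[*tip,o[2]+4.9]))
O=np.array([524,10.3]);d=tip-O;print('sx',d@[.9985,-.055],'sy',d@v)"
```

```text
17.075 [ 589.2 -122.4   45.4] [ 0.1 -0.1 -1.3] 21.5
jaw -0.05402027103269436 down [ 0.008 -0.003 -1.   ]
[594.31373915 -27.68280668] [[307.94875113 179.29815332]] [[314.2554091  200.05270415]]
sx 72.29732291051708 sy -34.058576820673665
```

View pics/mtc.png

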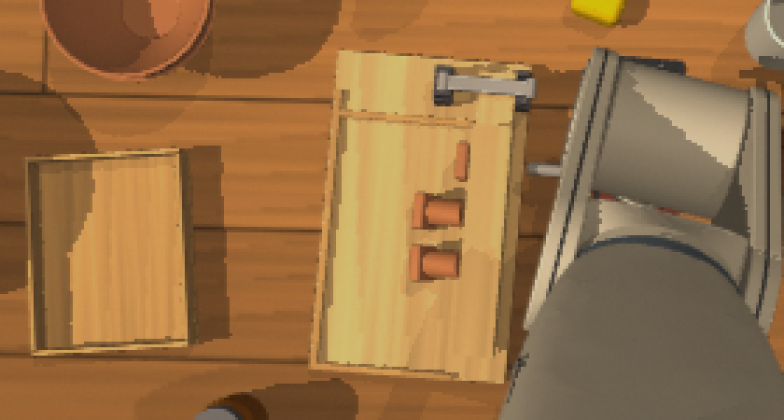

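View pics/msc.png

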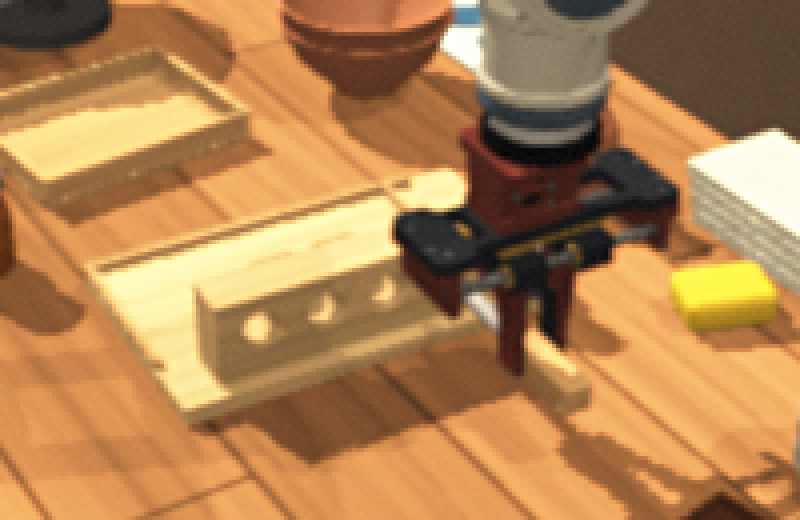

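move_arm:
  rows:
    - [0,8,0,0,1]
    - [1,16,0,0,1]
    - [1,20,0,0,1]
    - [1,24,0,0,1]
    - [2,28,0,0,1]

```text
t: 17.8
ee_pos: [591.0, -96.8, 45.8]
orientation: [1.247, 1.173, -1.244]
ft_force: [-2.3, -15.9, -0.1]
width: 22.1
```

move_arm:
  rows:
    - [0,4,0,0,1]
    - [0,8,0,0,1]
    - [1,12,0,0,1]
    - [1,16,0,0,1]
    - [1,20,0,0,1]
    - [1,24,0,0,1]
    - [1,28,0,0,1]
    - [1,28,0,0,1]

```text
t: 18.8
ee_pos: [592.0, -68.1, 45.8]
orientation: [1.247, 1.173, -1.244]
ft_force: [-0.3, -0.1, -1.4]
width: 21.7
```

```bash
python3 look.py n
```

```text
18.8 [592.  -68.1  45.8] [-0.3 -0.1 -1.4] 21.7
jaw -0.05170863021073434 down [ 0.009 -0.007 -1.   ]
```

View pics/ntc.png

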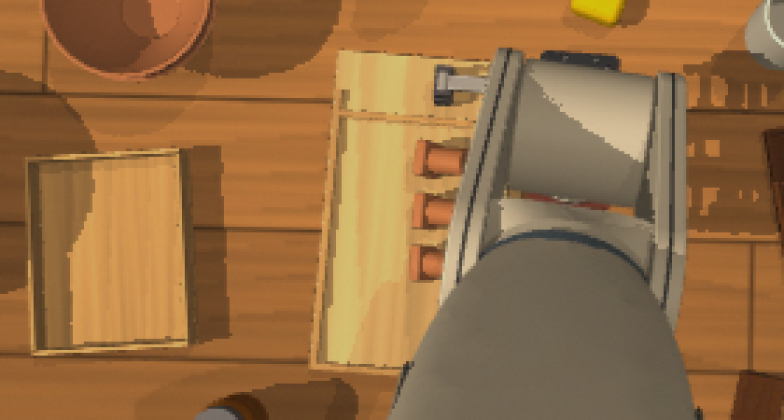

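move_arm:
  rows:
    - [-1,-15,0,0,1]
    - [-2,-35,0,0,1]
    - [-3,-60,0,0,1]
    - [-3,-80,30,0,1]
    - [-3,-90,80,-0.15,1]
    - [-10,-120,80,-0.33,1]
    - [-20,-150,80,-0.51,1]
    - [-30,-180,80,-0.69,1]
    - [-45,-210,80,-0.87,1]
    - [-60,-240,80,-1.05,1]
    - [-68,-275,80,-1.23,1]
    - [-68,-275,80,-1.34,1]

```text
t: 20.4
ee_pos: [522.5, -347.4, 125.9]
orientation: [2.122, 0.171, -2.133]
ft_force: [-0.6, 0.9, -1.0]
width: 21.8
```

```bash
python3 look.py o; python3 -c "
from h import *
s=cv2.imread('pics/os.png');crop(s,280,150,440,310,4,'pics/o3.png')
s=cv2.imread('pics/ot.png');crop(s,220,130,480,260,3,'pics/o4.png')"
```

```text
20.4 [ 522.5 -347.4  125.9] [-0.6  0.9 -1. ] 21.8
jaw -1.4004231604364303 down [-0.004 -0.011 -1.   ]
```

View pics/o3.png

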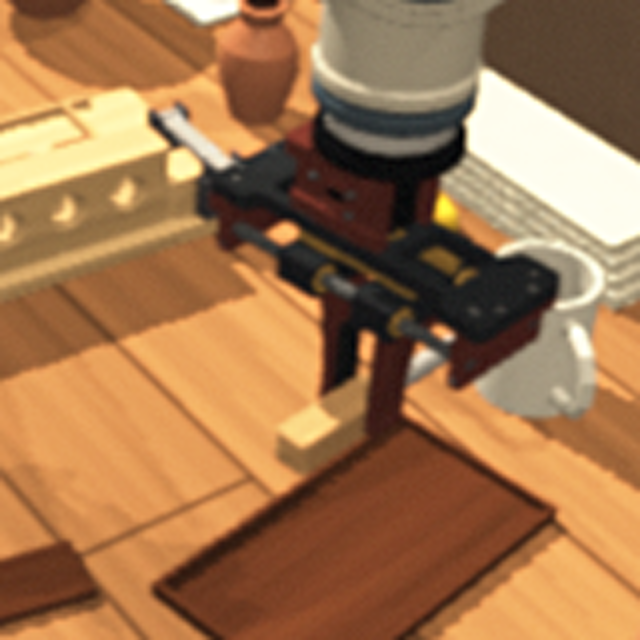

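View pics/o4.png

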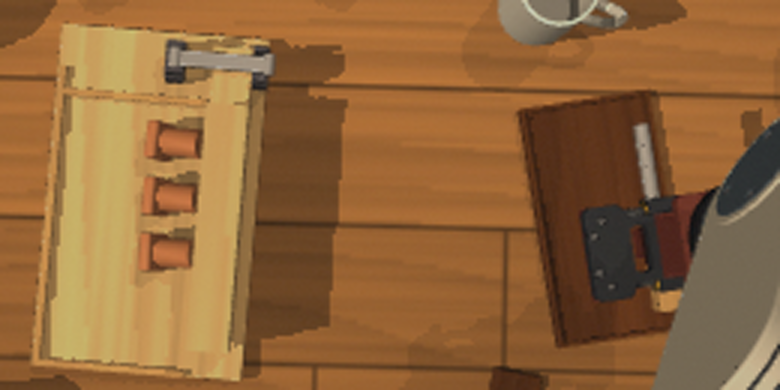

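move_arm:
  rows:
    - [2,4,-40,0,1]
    - [2,4,-80,0,1]
    - [2,4,-100,0,1]
    - [2,4,-110,0,1]
    - [2,4,-115,0,1]
    - [2,4,-115,0,1]
    - [2,4,-115,0,1]

```text
t: 21.38
ee_pos: [525.5, -341.9, 11.7]
orientation: [2.12, 0.176, -2.129]
ft_force: [0.3, 0.6, -1.1]
width: 21.6
```

move_arm:
  rows:
    - [0,0,-1,0,1]
    - [0,0,-1.5,0,1]
    - [0,0,-1.5,0,1]

```text
t: 21.75
ee_pos: [525.6, -341.9, 10.3]
orientation: [2.12, 0.176, -2.129]
ft_force: [0.3, 0.5, 0.2]
width: 22.0
```

move_arm:
  rows:
    - [0,0,0,0,0.4]
    - [0,0,0,0,0.2]
    - [0,0,0,0,0.1]
    - [0,0,0,0,0.1]
    - [0,0,40,0,0.1]
    - [0,0,100,0,0.1]
    - [0,0,150,0,0.1]
    - [-20,60,180,0.18,0.1]
    - [-20,120,180,0.36,0.1]
    - [-20,180,180,0.54,0.1]
    - [-20,240,180,0.72,0.1]
    - [-20,300,180,0.9,0.1]

```text
t: 23.25
ee_pos: [505.4, -40.0, 190.7]
orientation: [1.558, 0.924, -1.555]
ft_force: [0.6, 0.5, 0.7]
width: 39.5
```

```bash
python3 look.py p; python3 -c "
from h import *
t=cv2.imread('pics/pt.png');crop(t,380,150,480,260,5,'pics/p3.png');print(drift(t,395,160,440,245))"
```

```text
23.25 [505.4 -40.  190.7] [0.6 0.5 0.7] 39.5
jaw -0.48928923454558676 down [ 0.007 -0.009 -1.   ]
(77, ((494.1112365722656, -347.306884765625), (45.55866241455078, 18.733413696289062), 0.6596542000770569))
```

View pics/p3.png

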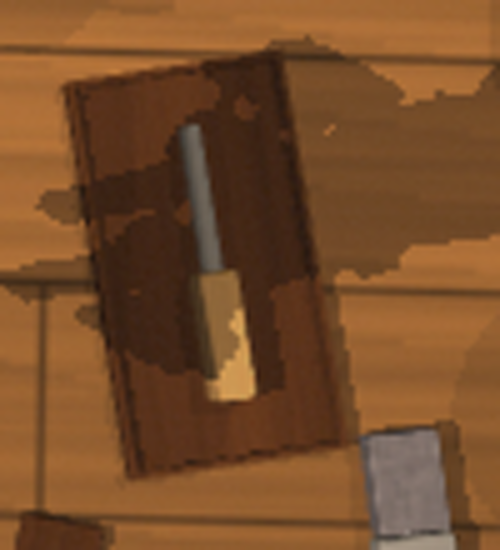

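View pics/ptc.png

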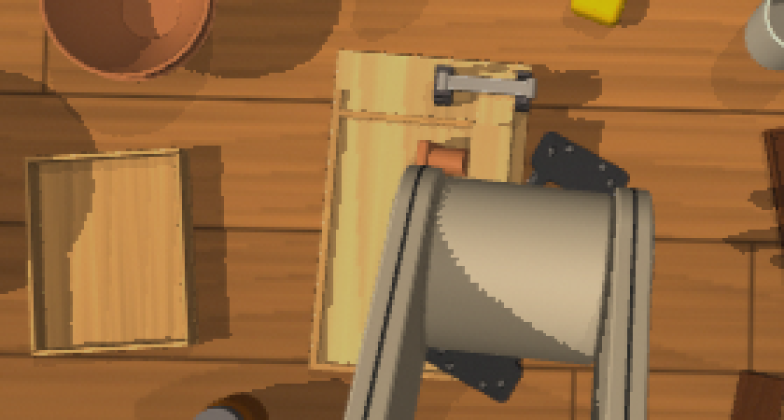

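```bash
python3 -c "
from h import *
t=cv2.imread('pics/ot.png');hsv=cv2.cvtColor(t,cv2.COLOR_BGR2HSV);H,S,V=cv2.split(hsv)
m=(((H<12)|(H>175))&(S>110)&(V>60)).astype(np.uint8);m[:165]=0;m[225:]=0;m[:,:262]=0;m[:,292:]=0
n,l,st,c=cv2.connectedComponentsWithStats(m)
O=np.array([524,10.3])
for i in range(1,n):
  if st[i][4]<60: continue
  x,y,w,h,a=st[i];print(st[i])
  for nm,p,z in[('head far',(x,c[i][1]),45),('stem end',(x+w-1,c[i][1]),35),('cen',c[i],40)]:
    P=plane('top',p,z)[:2];d=P-O;print(nm,P.round(1),'s',(d@[.9985,-.055]).round(1),(d@[.055,.9985]).round(1))
  hs=[np.where(l[:,xx]==i)[0] for xx in range(x,x+w)];print([ (q.min(),q.max()) for q in hs])
crop(cv2.imread('pics/os.png'),210,130,360,230,5,'pics/q1.png')
for p in[(590.4,449.2),(605.1,297.2),(404.2,435.2),(418.4,287)]:pass
"
```

```text
[268 170  19  13 133]
head far [599.4  77.8] s 71.6 71.5
stem end [601.6  31.1] s 76.3 25.1
cen [600.5  56.3] s 73.8 50.1
[(np.int64(180), np.int64(181)), (np.int64(172), np.int64(180)), (np.int64(170), np.int64(182)), (np.int64(171), np.int64(182)), (np.int64(170), np.int64(182)), (np.int64(171), np.int64(182)), (np.int64(172), np.int64(182)), (np.int64(171), np.int64(182)), (np.int64(173), np.int64(181)), (np.int64(172), np.int64(181)), (np.int64(173), np.int64(181)), (np.int64(174), np.int64(181)), (np.int64(173), np.int64(181)), (np.int64(173), np.int64(181)), (np.int64(173), np.int64(180)), (np.int64(174), np.int64(178)), (np.int64(173), np.int64(181)), (np.int64(173), np.int64(181)), (np.int64(177), np.int64(177))]
[268 189  17  13 119]
head far [550.6  76.3] s 22.9 67.3
stem end [552.1  35. ] s 26.7 26.3
cen [551.3  57.1] s 24.7 48.2
[(np.int64(190), np.int64(197)), (np.int64(190), np.int64(198)), (np.int64(189), np.int64(200)), (np.int64(189), np.int64(198)), (np.int64(189), np.int64(200)), (np.int64(190), np.int64(201)), (np.int64(190), np.int64(200)), (np.int64(191), np.int
[... 267 characters left out ...]
np.int64(193), np.int64(197))]
[267 208  17  12 116]
head far [501.7  77.4] s -26.0 65.8
stem end [502.7  36.3] s -22.7 24.8
cen [502.2  59. ] s -24.5 47.4
[(np.int64(209), np.int64(219)), (np.int64(209), np.int64(218)), (np.int64(208), np.int64(219)), (np.int64(208), np.int64(219)), (np.int64(208), np.int64(219)), (np.int64(208), np.int64(219)), (np.int64(208), np.int64(218)), (np.int64(208), np.int64(218)), (np.int64(212), np.int64(218)), (np.int64(210), np.int64(218)), (np.int64(211), np.int64(218)), (np.int64(210), np.int64(218)), (np.int64(211), np.int64(218)), (np.int64(210), np.int64(218)), (np.int64(210), np.int64(218)), (np.int64(210), np.int64(218)), (np.int64(210), np.int64(211))]
```

View pics/q1.png

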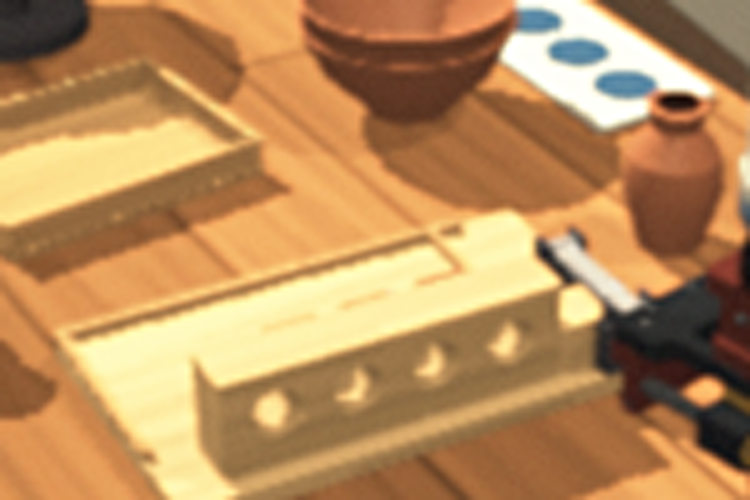

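move_arm:
  rows:
    - [-3,40,0,0.15,0.2]
    - [-3,90,-20,0.3,0.2]
    - [-3,90,-60,0.434,0.2]
    - [-3,90,-100,0.434,0.2]
    - [-3,90,-120,0.434,0.2]
    - [-3,90,-120,0.434,0.2]

```text
t: 24.1
ee_pos: [501.0, 52.0, 69.1]
orientation: [1.247, 1.175, -1.246]
ft_force: [0.3, -1.0, 0.2]
width: 35.2
```

```bash
python3 look.py r
```

```text
24.1 [501.   52.   69.1] [ 0.3 -1.   0.2] 35.2
jaw -0.053256523024951936 down [ 0.006 -0.005 -1.   ]
```

View pics/rsc.png

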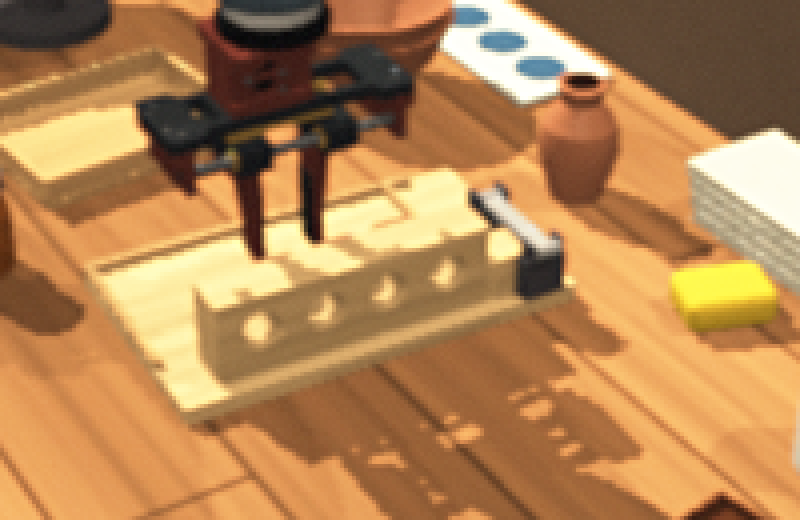

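move_arm:
  rows:
    - [1,-1,-15,0,0.2]
    - [1,-1,-30,0,0.2]
    - [1,-1,-42,0,0.2]
    - [1,-1,-49,0,0.2]
    - [1,-1,-49,0,0.2]

```text
t: 24.82
ee_pos: [503.0, 51.2, 21.2]
orientation: [1.249, 1.174, -1.244]
ft_force: [0.2, 0.8, -0.6]
width: 34.9
```

move_arm:
  rows:
    - [0,0,0,0,0.5]
    - [0,0,0,0,1]
    - [0,0,0,0,1]
    - [0,0,0,0,1]
    - [0,0,15,0,1]
    - [0,0,40,0,1]
    - [0,0,80,0,1]
    - [0,0,110,0,1]

```text
t: 25.82
ee_pos: [503.2, 51.4, 133.2]
orientation: [1.249, 1.173, -1.243]
ft_force: [0.2, -0.1, 0.5]
width: 25.0
```

```bash
python3 look.py t
```

```text
25.825 [503.2  51.4 133.2] [ 0.2 -0.1  0.5] 25.0
jaw -0.052838715444619384 down [ 0.009 -0.005 -1.   ]
```

View pics/tsc.png

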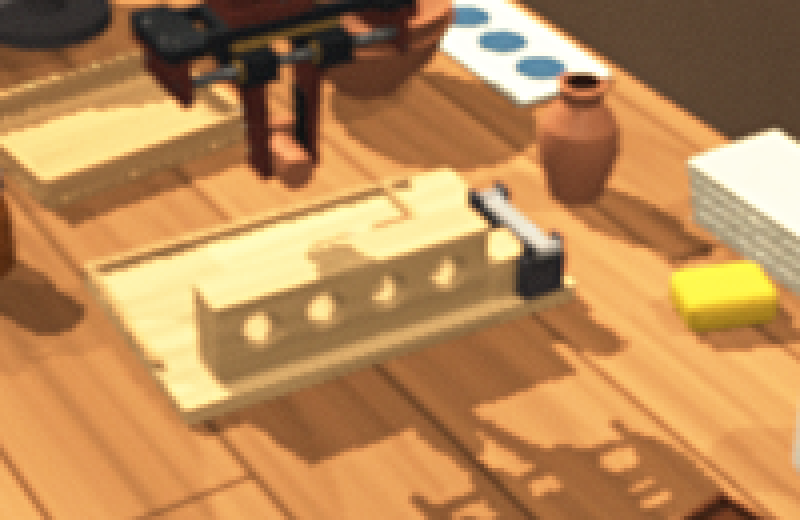

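View pics/ttc.png

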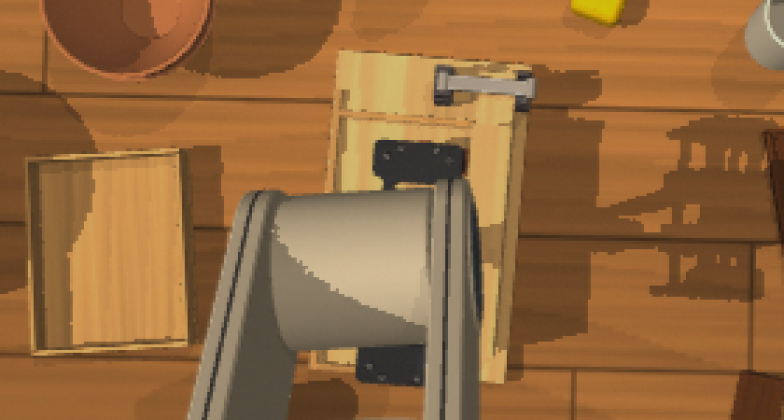

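move_arm:
  rows:
    - [-10,50,0,0,1]
    - [-20,110,0,0.03,1]
    - [-30,170,0,0.06,1]
    - [-40,230,0,0.09,1]
    - [-48,285,0,0.12,1]
    - [-48,304,-20,0.12,1]
    - [-48,304,-60,0.12,1]
    - [-48,304,-95,0.12,1]
    - [-48,304,-95,0.12,1]

```text
t: 27.05
ee_pos: [454.8, 353.8, 36.7]
orientation: [1.159, 1.228, -1.156]
ft_force: [0.2, 0.6, -0.7]
width: 25.3
```

```bash
python3 look.py u; python3 -c "
from h import *
s=cv2.imread('pics/us.png');crop(s,160,100,300,210,5,'pics/u3.png')"
```

```text
27.05 [454.8 353.8  36.7] [ 0.2  0.6 -0.7] 25.3
jaw 0.06728976670485358 down [ 0.01  -0.007 -1.   ]
```

View pics/u3.png

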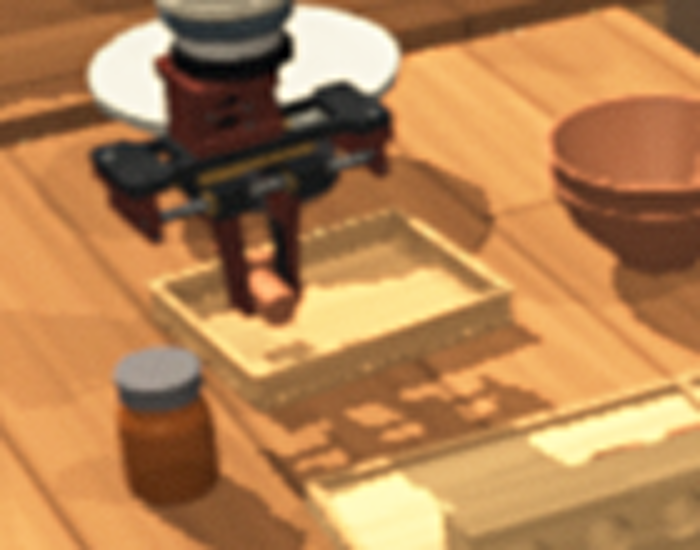

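View pics/utc.png

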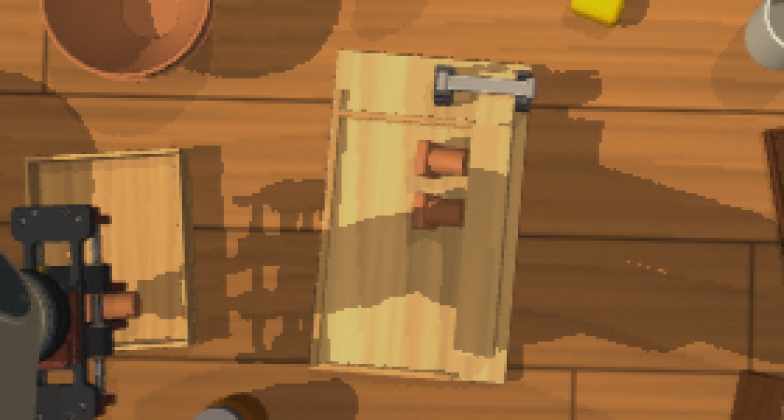

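move_arm:
  rows:
    - [0,0,-10,0,1]
    - [0,0,-20,0,1]
    - [0,0,-24.5,0,1]
    - [0,0,-24.5,0,1]

```text
t: 27.65
ee_pos: [456.9, 355.1, 14.9]
orientation: [1.164, 1.227, -1.152]
ft_force: [-0.5, -0.2, -1.1]
width: 25.3
```

move_arm:
  rows:
    - [0,0,-3,0,1]
    - [0,0,-3.5,0,1]
    - [0,0,-3.5,0,1]

```text
t: 28.02
ee_pos: [457.7, 355.3, 12.7]
orientation: [1.165, 1.227, -1.15]
ft_force: [0.4, -3.1, 10.9]
width: 25.7
```

move_arm:
  rows:
    - [0,0,1,0,0.6]
    - [0,0,1,0,0.25]
    - [0,0,1,0,0.25]
    - [0,0,1,0,0.25]
    - [0,0,30,0,0.25]
    - [0,0,80,0,0.2]
    - [20,-60,110,0,0.2]
    - [40,-120,110,-0.03,0.2]
    - [60,-180,110,-0.06,0.2]
    - [80,-240,110,-0.12,0.2]
    - [92,-307,110,-0.12,0.2]
    - [92,-307,100,-0.12,0.2]

```text
t: 29.52
ee_pos: [550.7, 45.3, 113.1]
orientation: [1.256, 1.166, -1.241]
ft_force: [-0.4, 0.0, -0.1]
width: 34.8
```

```bash
python3 look.py v; python3 -c "
from h import *
s=cv2.imread('pics/vs.png');crop(s,160,100,300,210,5,'pics/v3.png')"
```

```text
29.525 [550.7  45.3 113.1] [-0.4  0.  -0.1] 34.8
jaw -0.057065980002681066 down [ 0.016 -0.005 -1.   ]
```

View pics/vtc.png

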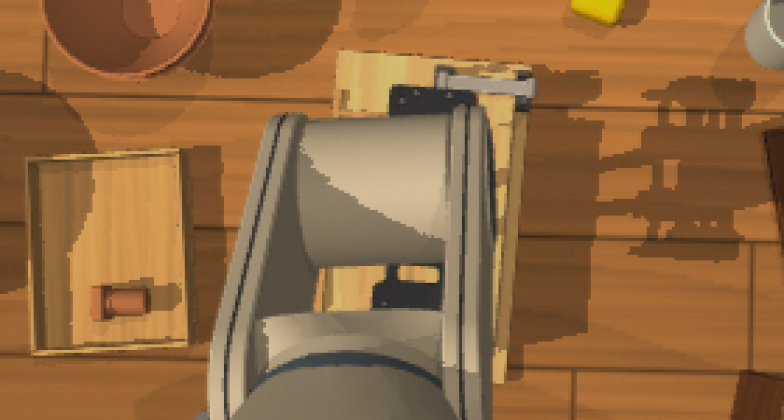

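View pics/v3.png

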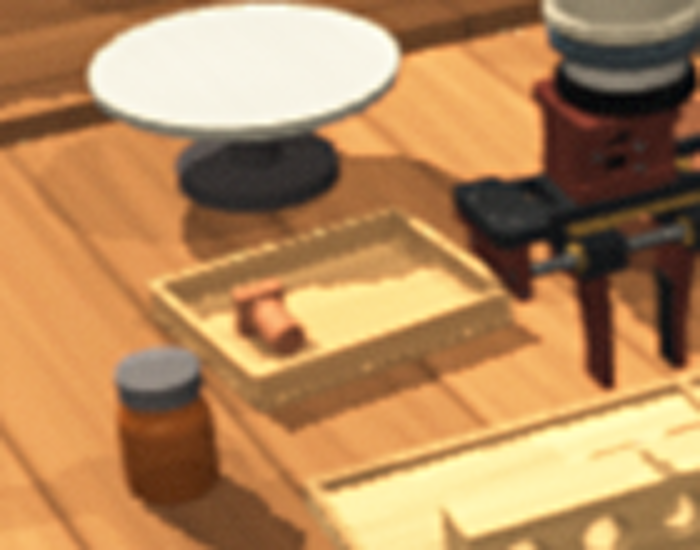

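move_arm:
  rows:
    - [0,3,-30,0,0.2]
    - [0,3,-55,0,0.2]
    - [0,3,-75,0,0.2]
    - [0,3,-88,0,0.2]
    - [0,3,-93,0,0.2]
    - [0,3,-93,0,0.2]

```text
t: 30.38
ee_pos: [548.6, 51.1, 18.4]
orientation: [1.252, 1.171, -1.242]
ft_force: [0.2, -0.9, 0.1]
width: 35.5
```

move_arm:
  rows:
    - [0,-1,1,0,0.5]
    - [0,-1,1,0,1]
    - [0,-1,1,0,1]
    - [0,-1,1,0,1]
    - [0,-1,15,0,1]
    - [0,0,40,0,1]
    - [0,0,80,0,1]
    - [0,0,112,0,1]

```text
t: 31.38
ee_pos: [548.7, 51.2, 132.5]
orientation: [1.252, 1.17, -1.242]
ft_force: [-0.0, -0.1, 0.1]
width: 30.0
```

```bash
python3 look.py w
```

```text
31.375 [548.7  51.2 132.5] [-0.  -0.1  0.1] 30.0
jaw -0.05447181304649261 down [ 0.013 -0.004 -1.   ]
```

View pics/wsc.png

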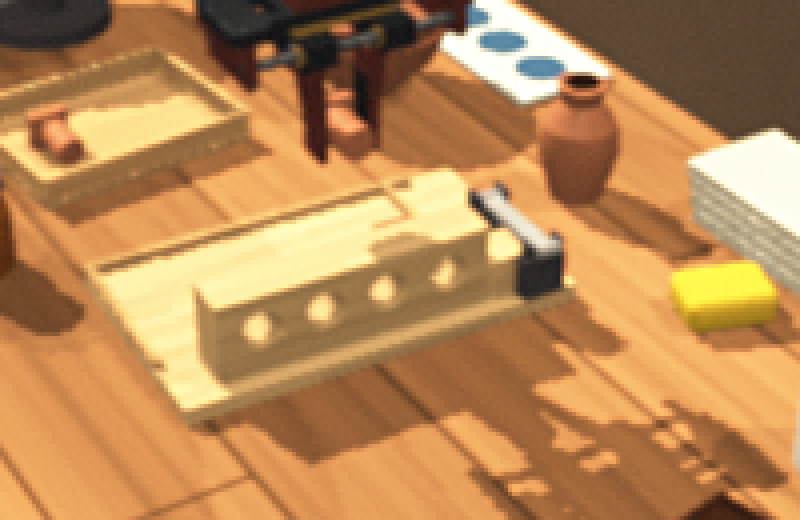

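move_arm:
  rows:
    - [0,0,0,0,1]
    - [0,0,0,0,1]

```text
t: 31.72
ee_pos: [550.4, 51.2, 133.9]
orientation: [1.255, 1.167, -1.238]
ft_force: [0.4, 0.2, -0.2]
width: 29.8
```

```bash
python3 look.py x; python3 -c "
from h import *
s=cv2.imread('pics/xs.png');crop(s,240,120,310,180,10,'pics/x3.png')"
```

```text
31.725 [550.4  51.2 133.9] [ 0.4  0.2 -0.2] 29.8
jaw -0.05473155888496218 down [ 0.018 -0.004 -1.   ]
```

View pics/x3.png

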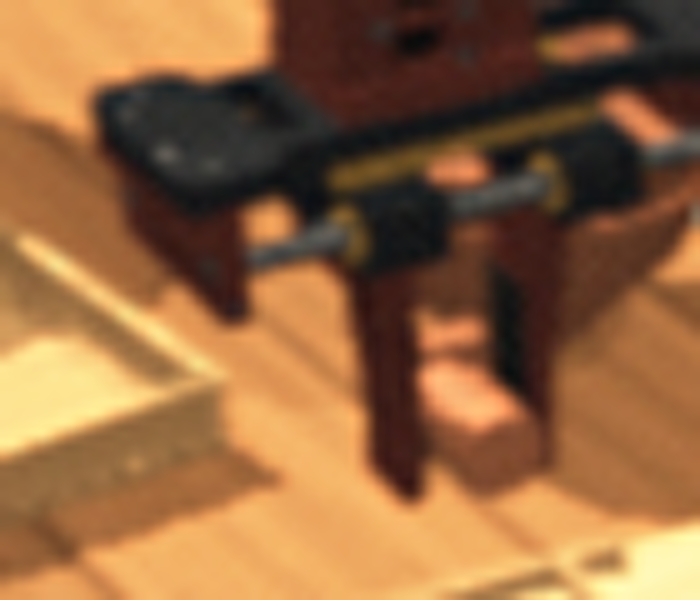

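View pics/xtc.png

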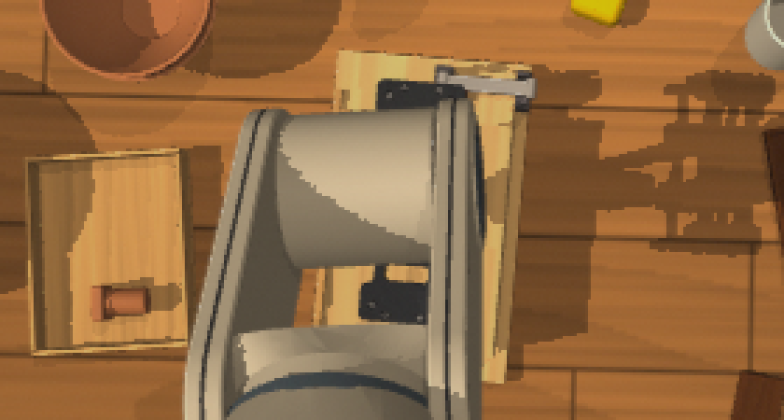

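move_arm:
  rows:
    - [-10,50,0,0,1]
    - [-20,110,0,0.03,1]
    - [-30,170,0,0.06,1]
    - [-40,230,0,0.09,1]
    - [-43,285,0,0.12,1]
    - [-43,308,-30,0.12,1]
    - [-43,308,-70,0.12,1]
    - [-43,308,-100,0.12,1]
    - [-43,308,-112,0.12,1]
    - [-43,308,-114,0.12,1]

```text
t: 33.08
ee_pos: [506.9, 358.8, 18.6]
orientation: [1.166, 1.225, -1.151]
ft_force: [-0.7, -0.4, -0.9]
width: 29.7
```

move_arm:
  rows:
    - [0,0,-2,0,1]
    - [0,0,-4,0,1]
    - [0,0,-4,0,1]

```text
t: 33.45
ee_pos: [507.2, 358.9, 15.2]
orientation: [1.167, 1.225, -1.151]
ft_force: [0.1, 0.0, -0.4]
width: 30.0
```

```bash
python3 look.py y; python3 -c "
from h import *
s=cv2.imread('pics/ys.png');crop(s,160,100,300,210,5,'pics/y3.png')"
```

```text
33.45 [507.2 358.9  15.2] [ 0.1  0.  -0.4] 30.0
jaw 0.06501231956370683 down [ 0.017 -0.003 -1.   ]
```

View pics/y3.png

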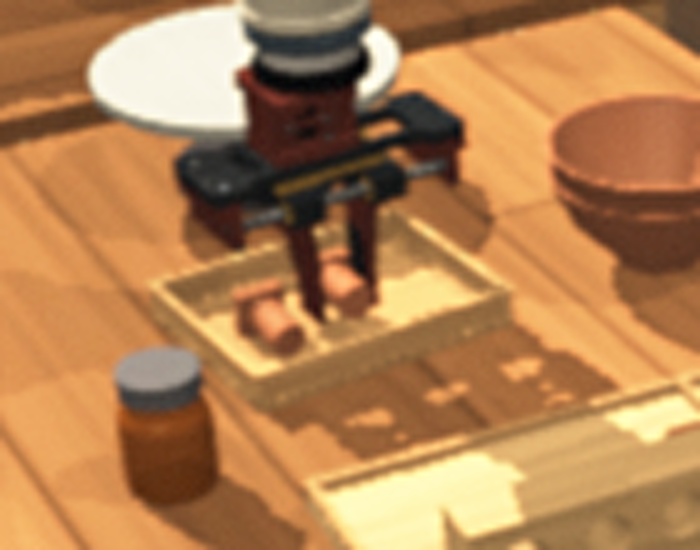

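Lower a little more to touch, then release.

move_arm:
  rows:
    - [0,0,-2,0,1]
    - [0,0,-4,0,1]
    - [0,0,-4,0,1]

```text
t: 33.92
ee_pos: [507.0, 358.8, 10.9]
orientation: [1.166, 1.225, -1.151]
ft_force: [-0.2, -0.3, -0.2]
width: 29.9
```

move_arm:
  rows:
    - [0,0,-1.5,0,1]
    - [0,0,-1.5,0,0.4]
    - [0,0,-1.5,0,0.15]
    - [0,0,-1.5,0,0.15]
    - [0,0,0,0,0.15]
    - [0,0,30,0,0.15]
    - [0,0,80,0,0.2]
    - [20,-60,120,0,0.2]
    - [40,-120,120,-0.03,0.2]
    - [60,-180,120,-0.06,0.2]
    - [80,-240,120,-0.12,0.2]
    - [92,-311,110,-0.12,0.2]

```text
t: 35.42
ee_pos: [596.1, 68.3, 124.5]
orientation: [1.256, 1.166, -1.238]
ft_force: [0.1, 0.4, -0.2]
width: 34.9
```

```bash
python3 look.py z; python3 -c "
from h import *
s=cv2.imread('pics/zs.png');crop(s,160,100,300,210,5,'pics/z3.png')"
```

```text
35.425 [596.1  68.3 124.5] [ 0.1  0.4 -0.2] 34.9
jaw -0.05547031855243007 down [ 0.018 -0.005 -1.   ]
```

View pics/ztc.png

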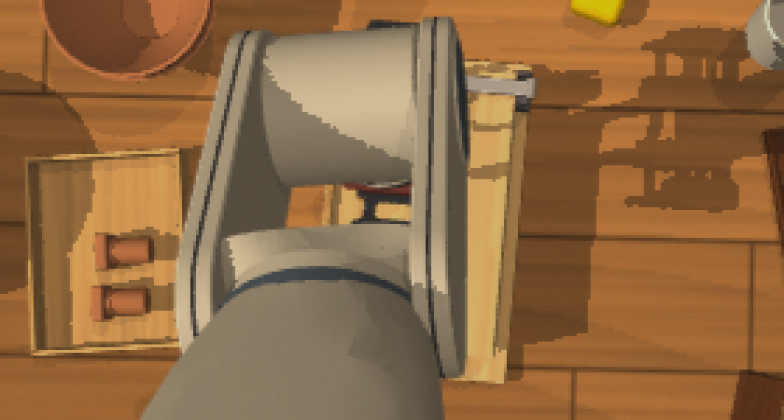

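View pics/z3.png

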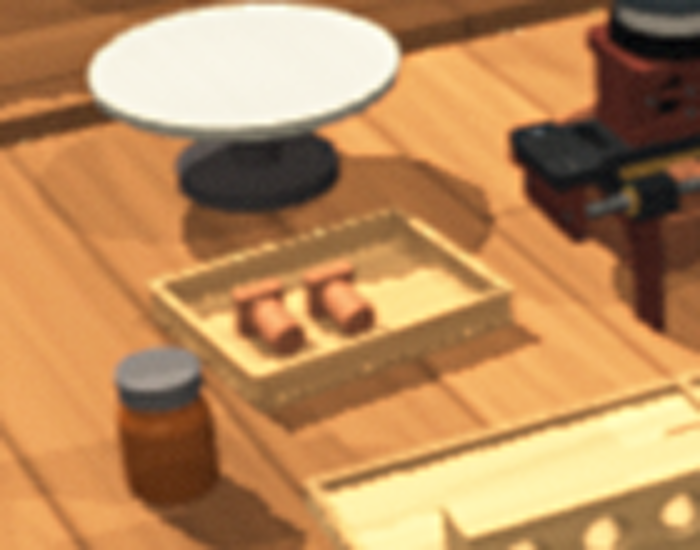

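move_arm:
  rows:
    - [3,-25,-20,0,0.2]
    - [3,-25,-45,0,0.2]
    - [3,-25,-45,0,0.2]

```text
t: 35.9
ee_pos: [596.7, 40.2, 76.8]
orientation: [1.255, 1.167, -1.248]
ft_force: [-0.9, 0.4, -0.2]
width: 35.1
```

move_arm:
  rows:
    - [2,3,-20,0,0.2]
    - [2,3,-40,0,0.2]
    - [2,3,-52,0,0.2]
    - [2,3,-56,0,0.2]
    - [2,3,-56,0,0.2]

```text
t: 36.52
ee_pos: [598.6, 43.1, 20.5]
orientation: [1.255, 1.167, -1.248]
ft_force: [-0.3, -0.5, 0.1]
width: 35.2
```

```bash
python3 look.py a
```

```text
36.525 [598.6  43.1  20.5] [-0.3 -0.5  0.1] 35.2
jaw -0.06063738349230165 down [ 0.011 -0.006 -1.   ]
```

View pics/asc.png

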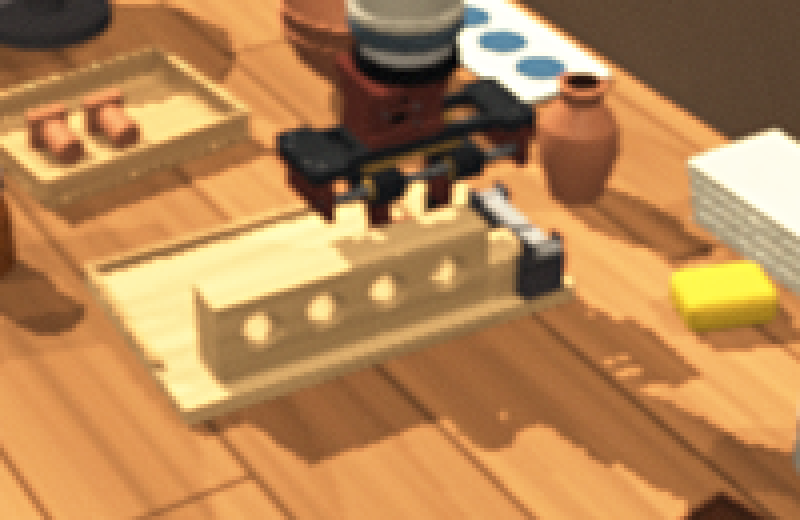

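move_arm:
  rows:
    - [0,0,0,0,0.5]
    - [0,0,0,0,1]
    - [0,0,0,0,1]
    - [0,0,0,0,1]
    - [0,0,15,0,1]
    - [0,0,40,0,1]
    - [0,0,80,0,1]
    - [0,0,112,0,1]

```text
t: 37.62
ee_pos: [599.0, 43.2, 135.2]
orientation: [1.256, 1.166, -1.247]
ft_force: [1.2, 1.2, -0.9]
width: 25.3
```

```bash
python3 look.py b
```

```text
37.625 [599.   43.2 135.2] [ 1.2  1.2 -0.9] 25.3
jaw -0.06059497458682963 down [ 0.013 -0.006 -1.   ]
```

View pics/bsc.png

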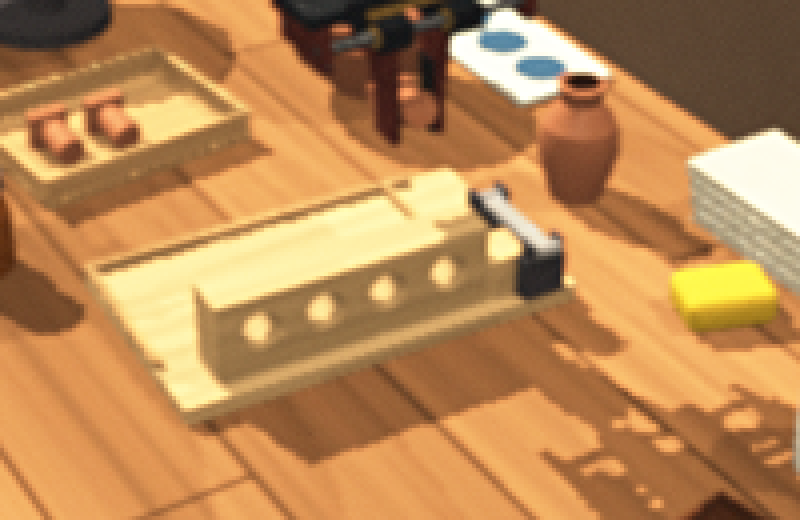

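move_arm:
  rows:
    - [-10,50,0,0,1]
    - [-20,110,0,0.03,1]
    - [-30,170,0,0.06,1]
    - [-38,230,0,0.09,1]
    - [-38,285,0,0.125,1]
    - [-38,316,-30,0.125,1]
    - [-38,316,-60,0.125,1]
    - [-38,316,-80,0.125,1]
    - [-38,316,-80,0.125,1]

```text
t: 38.85
ee_pos: [561.9, 358.1, 55.4]
orientation: [1.165, 1.223, -1.153]
ft_force: [1.2, 0.1, -0.3]
width: 25.3
```

```bash
python3 look.py c; python3 -c "
from h import *
s=cv2.imread('pics/cs.png');crop(s,160,100,300,210,5,'pics/c3.png')"
```

```text
38.85 [561.9 358.1  55.4] [ 1.2  0.1 -0.3] 25.3
jaw 0.06383049711602906 down [ 0.016 -0.005 -1.   ]
```

View pics/c3.png

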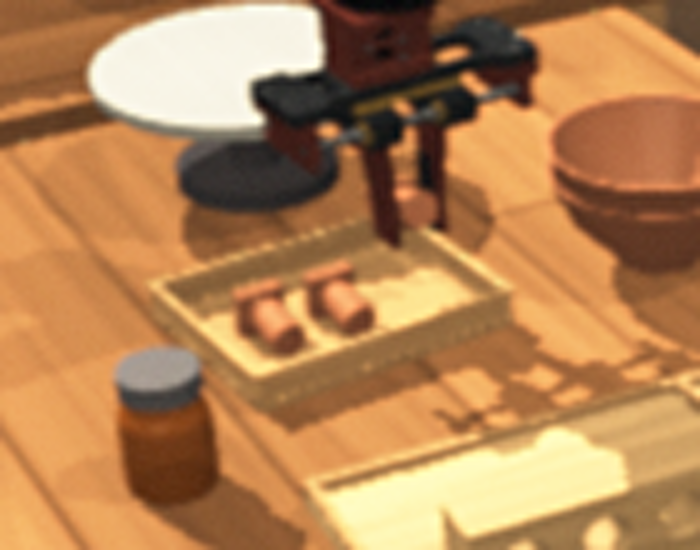

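View pics/ctc.png

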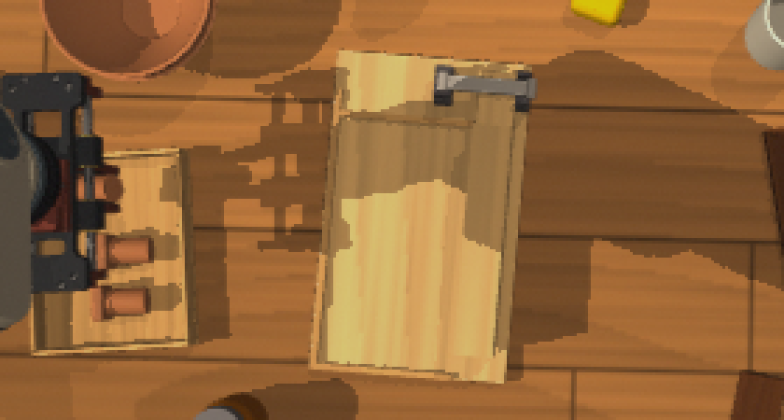

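move_arm:
  rows:
    - [0,-12,-15,0,1]
    - [0,-12,-28,0,1]
    - [0,-12,-36,0,1]
    - [0,-12,-39,0,1]
    - [0,-12,-39,0,1]

```text
t: 39.58
ee_pos: [563.6, 347.1, 18.6]
orientation: [1.169, 1.222, -1.15]
ft_force: [-0.1, -0.0, -0.1]
width: 25.2
```

move_arm:
  rows:
    - [-2,0,-2,0,1]
    - [-2,0,-4,0,1]
    - [-2,0,-6,0,1]
    - [-2,0,-6,0,1]

```text
t: 40.08
ee_pos: [561.6, 347.1, 12.5]
orientation: [1.169, 1.222, -1.15]
ft_force: [-0.3, 0.2, -0.9]
width: 25.4
```

move_arm:
  rows:
    - [0,0,-1,0,1]
    - [0,0,-2,0,1]
    - [0,0,-2,0,1]

```text
t: 40.45
ee_pos: [561.7, 347.0, 10.9]
orientation: [1.169, 1.222, -1.15]
ft_force: [-1.4, -1.3, 4.5]
width: 25.1
```

Touching the tray floor; release and retreat toward the robot's start side.

move_arm:
  rows:
    - [0,0,0,0,0.6]
    - [0,0,0,0,0.25]
    - [0,0,0,0,0.25]
    - [0,0,0,0,0.25]
    - [0,0,30,0,0.25]
    - [0,0,80,0,0.25]
    - [0,0,140,0,0.25]
    - [-50,40,190,0.1,0]
    - [-100,80,190,0.2,0]
    - [-150,130,190,0.3,0]
    - [-200,180,190,0.4,0]
    - [-250,220,190,0.5,0]

```text
t: 41.95
ee_pos: [336.6, 545.8, 201.2]
orientation: [0.794, 1.412, -0.768]
ft_force: [-0.6, -0.0, -0.3]
width: 43.9
```

```bash
python3 look.py d; python3 -c "
from h import *
t=cv2.imread('pics/dt.png');crop(t,380,150,480,260,5,'pics/d5.png');print(drift(t,395,160,440,245))
s=cv2.imread('pics/ds.png');crop(s,160,130,360,240,4,'pics/d6.png')"
```

```text
41.95 [336.6 545.8 201.2] [-0.6 -0.  -0.3] 43.9
jaw 0.5667521074185731 down [ 0.019  0.007 -1.   ]
(195, ((503.7023010253906, -343.1015930175781), (67.15061950683594, 20.319446563720703), 10.170265197753906))
```

View pics/dt.png

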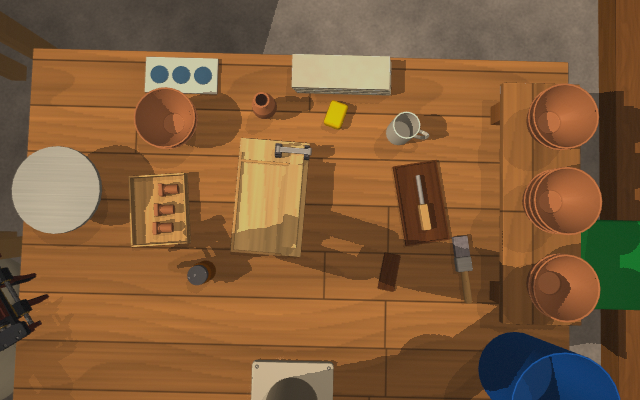

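View pics/d6.png

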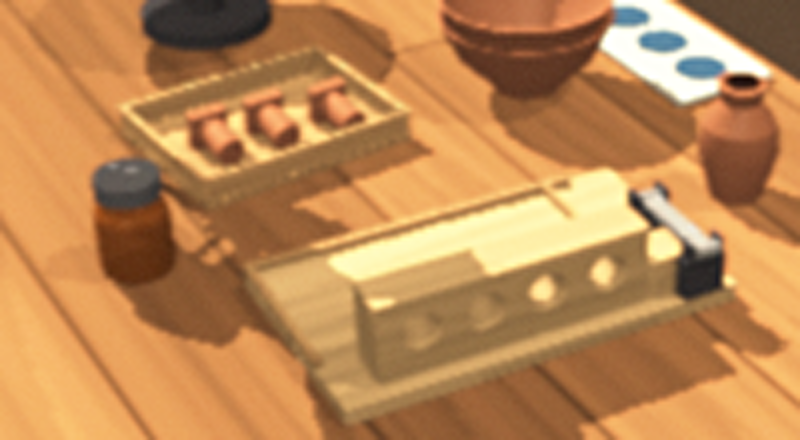

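View pics/d5.png

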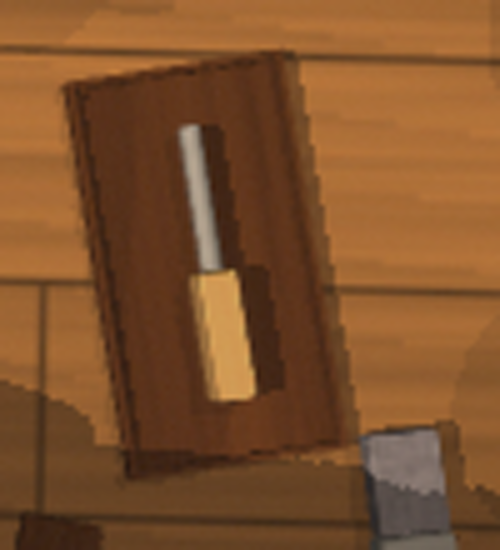

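move_arm:
  rows:
    - [0,0,0,0,0]
    - [0,0,0,0,0]

```text
t: 42.3
ee_pos: [334.3, 547.2, 200.9]
orientation: [0.791, 1.414, -0.766]
ft_force: [-0.6, -0.8, -0.7]
width: 43.9
```

```bash
python3 -c "
from workcell import ctrl
print(ctrl.close_job())"
```

```text
the job is handed in; nothing more can be done
None
```

I did the whole job and handed it in at about 42 s.

- **Keeper:** I swung it down and pressed it until the fingertips stopped solidly at 57.1 mm with 22 N. That is the height of its upper side when closed. The last pictures show it still level in its catch.
- **Plugs:** Three plugs were present, in bores 1, 2 and 3; bore 0 was empty from the start. I pushed each one out from the stem side with the drift, at about 15 N, and picked it up only once it lay loose on the board. All three now lie in the ware tray.
- **Drift:** It lies lengthways inside its rest, turned about 10° from straight ahead and in line with the rest to within a couple of degrees. I laid it back before I moved the plugs.
- **Other things on the table:** In the last top view, all of them stand where they were at the start.

Plug 2 turned a little in the grip, with the jaws at 30 mm instead of about 26. It stayed held and was set down lying properly in the tray. None of the last checks failed or disagreed.

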